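# Check weights on the spring hook scale and balance the largest on the dome

### The arm

A 6-joint arm with a two-finger parallel gripper is mounted at the origin on the work surface. World frame = base frame: x ahead of the robot, y to its left, z up, the work surface at z = 0. Lengths are in mm, angles in rad, forces in N, time in s.
With the tool pointing down it reaches from about 350 to 775 mm from the base axis. Payload 5.5 kg.
Tool frame: the origin (TCP) lies midway between the tips of the shut fingers; the grasp point (between the pads) lies 19 mm behind it; z points along the fingers, y is the line along which they close (so a half turn about z gives the same grasp; the last joint's range is limited). The gripper opens to 85 mm and grips with 20 to 120 N. Pads are 22 mm wide; open, the fingers measure 114 mm over their backs; the gripper's body (76 mm by 85 mm) begins 54 mm behind the grasp point. The pads swing forward as they close: fully open they stand 13 mm farther back than shut.
Start: joints at [0.998, 0.313, 0.046, 1.304, 0, 1.431], TCP at [241.192, 522.014, 231.323] pointing down, gripper open.
Joint ranges: [-2.76, 2.76], [-0.86, 1.69], [-1.03, 1.26], [-2.2, 2.34], [-1.47, 1.5], [-3.14, 3.14]. Speed limits (rad/s): [2.57, 2.57, 3.14, 3.14, 3.14, 3.14].

### API

Orientations are given as a unit quaternion [x, y, z, w].
In Python, from cell import manip gives the robot as it stands. The module is installed in compiled form; this text tells all that it offers.
- The arm moves only by the tool step_arm, never from a script. Its arguments are lists of equal length, an entry for each row: "gripper": the gripper's target within -1 to 1 (fully open at 1, half-way at 0, shut at -1); "slide": the shift along the tool's x, y, z in m, a list of three; "delta_rot": the turn, a rotation vector about the tool's x, y, z in degrees, a list of three. A call has 1 to 20 rows; each row shifts and turns the commanded pose from where the row before left it, along the tool's axes as they then stand; what a row does not reach is not made up. A row lasts 1/8 s, in which the tool goes at most 62.5 mm and 10.7 degrees, less where a joint would pass 70% of its speed; a pose out of reach is approached as far as the arm can. A call is refused whole if a number of a shift passes 0.0625 or a number of a turn 10.7, either way. A call with a gripper value outside its range is refused whole. The fingers move at their own pace and stop on an object; "force" is the grip in N (left out, the last holds). Time passes only in rows, so rows that do not move let the fingers close. It gives the time, the measured TCP pose, the force, the opening and the grip force at its end, in the units of the state.
- manip.state(): the state, without advancing time (a new reading comes with each control period).
- manip.read_camera(name): name is "scene" or "top"; returns a dict with "pixels" (480x640x3 uint8, blue, green, red), "intrinsics" (3x3 intrinsics, pixels), "origin" and "attitude" of the camera in the world. Camera axes: x right, y down, z forward; pixel columns grow to the right and rows downward; lengths in mm; the calibration is good to about 2 mm. A picture is of the moment at which its call begins. There is no depth.
- manip.job_done(): hands the job in; it is judged then, once.
The state is a dict: "time": time; "joints": joint angles; "dq": joint speeds; "tau": joint torques, N m; "position": TCP position; "tcp_rot": TCP orientation; "wrist_force": force on the tool from outside, world axes, zero at the start; "moment": the same for the moment, N m; "gripper_width": finger opening in mm; "finger_force": force on a finger pad.
Only numpy, scipy, OpenCV 4.12 (cv2) and the standard library are available. Lean on these libraries where they do the work, as an engineer would, in place of code of your own. Each camera call takes 0.05 s, during which the arm holds its last target. There are 200 camera calls.

### The job

Check the test weights that are on the bench, from light to heavy (red, yellow, green, blue; some may be missing): hang each in turn alone on the scale's hook by its bail, gently and never into the scale's red overload range, let go and leave it hanging until it has stood quite still for a good second, then lift it off. Stand the checked red, yellow and green weights upright in the blue tray, and after weighing it set the blue one level on the middle of the brass dome so that it balances there on its own. Leave the other things on the bench where they are.

Things in the scene. Friction and masses are not known exactly. Their poses are not given: they have to be found in the camera images.
- red_weight: Steel disc, diameter 44 mm, 20 mm thick, red band, about 240 g (+-10 %), with a rigid upright bail of 8 mm wire. Origin: centre of the disc's underside, z up. Bail: arch in the y-z plane, opening looks along x; legs 46 mm apart (outer faces) at the disc, 52 mm 36 mm above it, then narrowing to a level 20 mm bar along y; bar centre line 68 mm above the origin; 44 mm clear under it. May be absent.
- red_eye (a point): Middle of the top bar of the red weight's bail, on the wire's centre line, 68 mm above the disc's underside. May be absent.
- yellow_weight: Steel disc, diameter 50 mm, 22 mm thick, yellow band, about 340 g (+-10 %), with a rigid upright bail of 8 mm wire. Origin: centre of the disc's underside, z up. Bail: arch in the y-z plane, opening looks along x; legs 46 mm apart (outer faces) at the disc, 52 mm 36 mm above it, then narrowing to a level 20 mm bar along y; bar centre line 70 mm above the origin; 44 mm clear under it. May be absent.
- yellow_eye (a point): Middle of the top bar of the yellow weight's bail, on the wire's centre line, 70 mm above the disc's underside. May be absent.
- green_weight: Steel disc, diameter 56 mm, 24 mm thick, green band, about 460 g (+-10 %), with a rigid upright bail of 8 mm wire. Origin: centre of the disc's underside, z up. Bail: arch in the y-z plane, opening looks along x; legs 46 mm apart (outer faces) at the disc, 52 mm 36 mm above it, then narrowing to a level 20 mm bar along y; bar centre line 72 mm above the origin; 44 mm clear under it. May be absent.
- green_eye (a point): Middle of the top bar of the green weight's bail, on the wire's centre line, 72 mm above the disc's underside. May be absent.
- blue_weight: Steel disc, diameter 64 mm, 26 mm thick, blue band, about 650 g (+-10 %), with a rigid upright bail of 8 mm wire. Origin: centre of the disc's underside, z up. Bail: arch in the y-z plane, opening looks along x; legs 46 mm apart (outer faces) at the disc, 52 mm 36 mm above it, then narrowing to a level 20 mm bar along y; bar centre line 74 mm above the origin; 44 mm clear under it.
- blue_eye (a point): Middle of the top bar of the blue weight's bail, on the wire's centre line, 74 mm above the disc's underside.
- scale: Fixed spring scale: grey base 110 x 170 x 16 mm, aluminium column 22 mm thick, 257 mm high, orange collar with hook. Origin: under the column on the table, z up; x points away from the robot (turned up to 0.3 rad). The hook, dark 7 mm wire, reaches along -x towards the robot: level at z 155 mm to x -75, down to a level seat x -95 to -115 at z 135, upturned tip at x -127, z 149 (centre lines).
- hook_seat (a point): Middle of the hook's level seat, on the 7 mm wire's centre line, 105 mm in front of the column, 135 mm above the table unloaded; goes down with the hook. A bail is passed over the tip along the scale's x, its opening looking that way, and hangs with its bar's centre line 7.5 mm above this point.
- hook (a joint): How far the hook is pulled down, m: 0 unloaded, stop at 0.075. Spring about 250 N/m (0.01 m for 2.5 N) after a preload of 0.3 N; lightly damped, it bobs for a second or two. Up to 0.060 is the measuring range, beyond that it is overloaded (red marks).
- dome: Balance dome, fixed: brass half ball of 50 mm radius on a grey foot 124 mm wide. Origin: centre of the foot on the table.
- dome_top (a point): Topmost point of the brass dome, 70 mm above the table. The ball's centre is 50 mm below it.
- tray: Blue tray for checked weights, fixed: 130 mm (its x) by 290 mm (its y) outside, walls 5 mm thick and 14 mm high, floor about 5 mm thick. Origin: centre of its underside on the table.
- tape: Yellow tape measure, 62 x 62 x 34 mm, origin under its centre; bystander.
- pliers: Pliers with red and orange handles lying flat, 160 mm long; bystander.
- screwdriver: Screwdriver with orange handle lying flat; bystander.
- wrench: Steel wrench lying flat; bystander.
- bar_stock: Aluminium round bar, 22 mm thick, 120 mm long, lying flat; bystander.
- gauge_block: Steel block 35 x 50 x 25 mm, origin under its centre; bystander.
- oil: White oil bottle with red cap, 52 mm thick, 130 mm high; bystander.
Mind the look-alikes: they are no part of the job. What is shaped like the yellow_weight but pink or purple is not meant.

How it is judged (in metres and radians):
On the way, in this order (a step that is already met when the one before it is completed fails the run):
1. the red weight hangs freely on the hook, alone and let go, and has stood still for a second (distance between red_eye and hook_seat below 0.016 m and z of red_eye in the frame of scale between 0.131 and 0.1385 m and linear speed of red_weight below 0.015 m/s and contact force between red_weight and the fingers below 0.05 N and contact force between red_weight and scale above 0.5 N), for 1 s.
2. the yellow weight hangs freely on the hook, alone and let go, and has stood still for a second (distance between yellow_eye and hook_seat below 0.016 m and z of yellow_eye in the frame of scale between 0.127 and 0.1355 m and linear speed of yellow_weight below 0.015 m/s and contact force between yellow_weight and the fingers below 0.05 N and contact force between yellow_weight and scale above 0.5 N), for 1 s.
3. the green weight hangs freely on the hook, alone and let go, and has stood still for a second (distance between green_eye and hook_seat below 0.016 m and z of green_eye in the frame of scale between 0.1215 and 0.1325 m and linear speed of green_weight below 0.015 m/s and contact force between green_weight and the fingers below 0.05 N and contact force between green_weight and scale above 0.5 N), for 1 s.
4. the blue weight hangs freely on the hook, alone and let go, and has stood still for a second (distance between blue_eye and hook_seat below 0.016 m and z of blue_eye in the frame of scale between 0.114 and 0.1275 m and linear speed of blue_weight below 0.015 m/s and contact force between blue_weight and the fingers below 0.05 N and contact force between blue_weight and scale above 0.5 N), for 1 s.
At the end, for the whole second after the job is handed in: Red, yellow, green weights (if present) stand upright (0.1 rad) and still on the tray floor; the blue one rests still and released on the dome, underside centre within 18 mm of its top, tilt under 0.25 rad; hook empty (below 3 mm) (x of red_weight in the frame of tray between -0.055 and 0.055 m and y of red_weight in the frame of tray between -0.135 and 0.135 m and height (world z) of each of red_weight, yellow_weight, green_weight below 0.014 m and angle between each of red_weight, yellow_weight, green_weight's own z axis and vertical below 0.1 rad and linear speed of each of red_weight, yellow_weight, green_weight below 0.02 m/s and x of yellow_weight in the frame of tray between -0.055 and 0.055 m and y of yellow_weight in the frame of tray between -0.135 and 0.135 m and x of green_weight in the frame of tray between -0.055 and 0.055 m and y of green_weight in the frame of tray between -0.135 and 0.135 m and distance between blue_weight and dome_top below 0.018 m and angle between blue_weight's own z axis and vertical below 0.25 rad and contact force between blue_weight and dome above 2 N and linear speed of blue_weight below 0.03 m/s and angular speed of blue_weight below 0.5 rad/s and value of joint hook below 0.003 m); the robot touches nothing.
It fails at once if the scale is overloaded (hook pulled down beyond 60 mm) (value of joint hook above 0.06 m).
It fails at once if a bystander (tape, pliers, screwdriver, wrench, bar, block, bottle) is pushed away, moved over 4 cm (distance of any of tape, pliers, screwdriver, wrench, bar_stock, gauge_block, oil from where it was at the start of the episode above 0.04 m).
Of red_weight, yellow_weight, green_weight only 2 to 3 are there at a start; the rules pass over those that are not, and their reading is None.
At some moment in a run one of red_weight, yellow_weight, green_weight may be knocked a few centimetres aside while the robot is not near it.
Once in a run the grip may slacken for a moment while it holds something.
It also fails if it takes over 210 s, if anything falls off the work surface, if the arm or the gripper's body presses on something with over 40 N, if the wrist force passes 120 N, or if a joint passes its speed limit or range.

## Working session

There is one attempt and no reset: what is moved stays moved. The work goes in short steps, Python scripts to look and compute and a tool call to move; the robot and the scene stay as the last step left them, time stands still between calls to the robot, and variables do not carry over. Pictures are saved under pics/ and viewed, at most 14 in all, crops included, and the job is handed in when it is done.

Besides the shell and the picture viewer there is one more tool, called as name(argument=value, ...), one argument or row to a line, values as JSON. step_arm: Moves the arm, as the interface text tells. Its arguments: {"type":"object","properties":{"gripper":{"type":"array","items":{"type":"number"}},"slide":{"type":"array","items":{"type":"array","items":{"type":"number"}}},"delta_rot":{"type":"array","items":{"type":"array","items":{"type":"number"}}},"force":{"type":"number"}},"required":["gripper","slide","delta_rot"]}

```bash
mkdir -p pics; cat > h.py <<'E'
import numpy as np, cv2
from scipy.spatial.transform import Rotation as R
from cell import manip
def cam(n):
    c=manip.read_camera(n); c['K']=np.array(c['intrinsics']); c['o']=np.array(c['origin'],float)
    a=np.array(c['attitude'],float); c['R']=R.from_quat(a.ravel()).as_matrix() if a.size==4 else a
    c['im']=np.array(c['pixels']); return c
def ray(c,u,v):
    d=c['R']@np.linalg.inv(c['K'])@np.array([u,v,1.]); return c['o'],d/np.linalg.norm(d)
def onz(c,u,v,z):
    o,d=ray(c,u,v); return o+d*(z-o[2])/d[2]
def proj(c,p):
    q=c['K']@(c['R'].T@(np.array(p,float)-c['o'])); return q[:2]/q[2]
def tri(c1,p1,c2,p2):
    o1,d1=ray(c1,*p1); o2,d2=ray(c2,*p2)
    t=np.linalg.lstsq(np.c_[d1,-d2],o2-o1,rcond=None)[0]
    a=o1+t[0]*d1; b=o2+t[1]*d2; return (a+b)/2, np.linalg.norm(a-b)
E
python3 - <<'E'
from h import *
for n in('scene','top'):
    c=cam(n); print(n,c['K'].tolist(),c['o'],c['attitude'],c['R'].round(3).tolist())
    cv2.imwrite(f'pics/{n}0.png',c['im'])
s=manip.state(); print(s)
E
```

```text
scene [[506.3761539218544, 0.0, 325.0603014764249], [0.0, 506.3761539218544, 241.9978387530911], [0.0, 0.0, 1.0]] [1018.31222332 -463.57752545  878.29518437] [ 0.86620822  0.34857377 -0.13586028 -0.33124254] [[0.72, 0.514, -0.466], [0.694, -0.538, 0.479], [-0.004, -0.669, -0.744]]
top [[610.855979270174, 0.0, 323.44660170458536], [0.0, 610.855979270174, 234.313600766607], [0.0, 0.0, 1.0]] [ 374.84398428   54.60073185 1285.18435354] [ 0.70876888 -0.70229097  0.05428852 -0.03855935] [[0.008, -0.991, 0.131], [-1.0, -0.011, -0.022], [0.023, -0.131, -0.991]]
{'time': 0.1, 'joints': array([ 9.98406521e-01,  3.13936523e-01,  4.50864479e-02,  1.30362645e+00,
       -5.86747363e-06,  1.43118726e+00]), 'dq': array([ 0.00115334, -0.0010984 ,  0.00282203,  0.00093893,  0.00152248,
       -0.00135207]), 'tau': array([ 2.20887399e-03, -4.81728601e+01,  2.99242240e+01,  1.27335699e-02,
       -1.87664141e-04, -3.66071708e-05]), 'position': array([240.91123081, 521.58090277, 230.48916529]), 'tcp_rot': array([ 2.14705501e-01,  9.76678474e-01, -7.88445209e-04, -2.90047318e-04]), 'wrist_force': array([ 0.39167428,  1.13637106, -1.6133678 ]), 'moment': array([-0.00549126,  0.01867749, -0.01487021]), 'finger_force': 0.0, 'gripper_width': 85.65890696665447}
```

View pics/scene0.png

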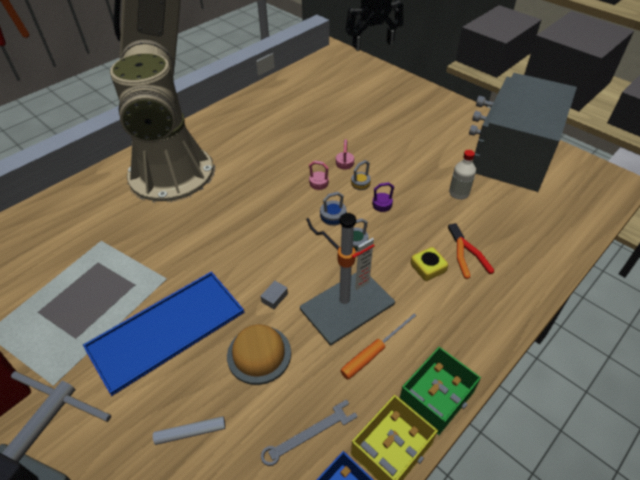

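View pics/top0.png

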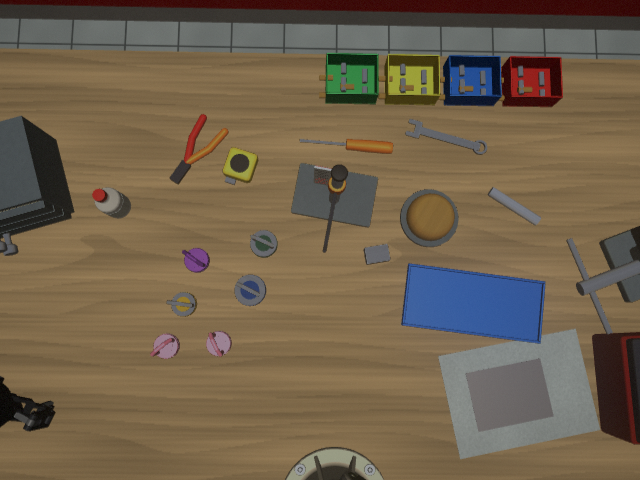

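The scene shows green, blue and yellow weights (top px (263,243), (250,290), (182,304)). There are also two pink look-alikes and one purple, and no red weight. The scale hook points toward the robot, with its tip at about (325,250).

```bash
python3 - <<'E'
import cv2,numpy as np
t=cv2.imread('pics/top0.png'); s=cv2.imread('pics/scene0.png')
a=cv2.resize(t[225:325,160:360],None,fx=4,fy=4,interpolation=cv2.INTER_CUBIC)
a2=cv2.resize(s[140:260,290:410],None,fx=5,fy=5,interpolation=cv2.INTER_CUBIC)
cv2.imwrite('pics/c1.png',a);cv2.imwrite('pics/c2.png',a2)
E
```

```text
(no output)
```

View pics/c1.png

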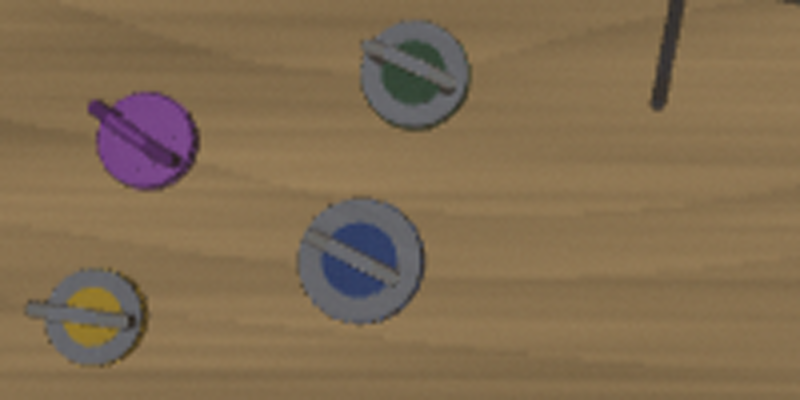

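View pics/c2.png

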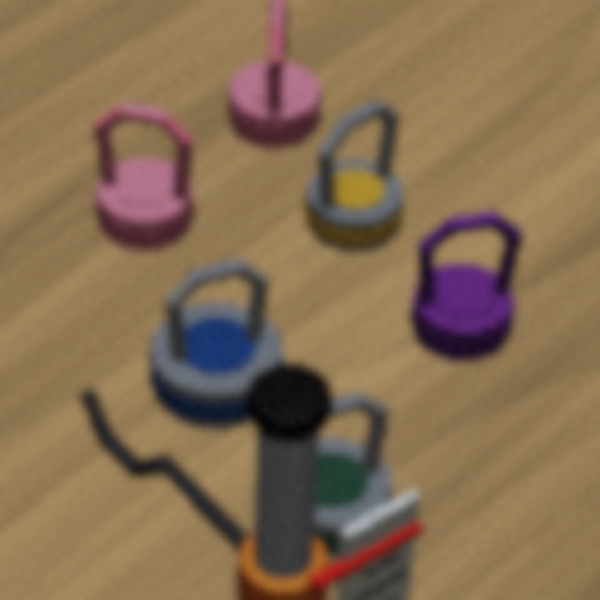

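```bash
cat >> h.py <<'E'
HUE={'yellow':((18,32),22,70),'green':((45,90),24,72),'blue':((105,125),26,74),'purple':((135,155),22,70)}
def weight(c,name,near,dz=0,r=40):
    """inlay of a standing weight in the top picture near pixel -> world xy of disc, bail yaw (deg from world y)"""
    (lo,hi),zt,_=HUE[name]; hsv=cv2.cvtColor(c['im'],cv2.COLOR_BGR2HSV)
    m=cv2.inRange(hsv,(lo,70,20),(hi,255,255)); w=np.zeros_like(m); cv2.circle(w,tuple(int(x) for x in near),r,255,-1); m&=w
    m=cv2.morphologyEx(m,cv2.MORPH_CLOSE,np.ones((7,7)))&m
    n,l,st,_=cv2.connectedComponentsWithStats(cv2.dilate(m,np.ones((5,5))))
    k=1+np.argmax(st[1:,4]); m=m*(l==k)
    (u,v),rad=cv2.minEnclosingCircle(cv2.findNonZero(m))
    d=np.zeros_like(m); cv2.circle(d,(round(u),round(v)),int(rad-1),255,-1)
    s=cv2.findNonZero(d&~m)
    g=None
    if s is not None and len(s)>5:
        vx,vy,x0,y0=cv2.fitLine(s,cv2.DIST_L2,0,.01,.01).ravel()
        a=onz(c,x0,y0,zt+40)[:2]-onz(c,x0+10*vx,y0+10*vy,zt+40)[:2]
        g=(np.degrees(np.arctan2(-a[0],a[1]))+90)%180-90
    return onz(c,u,v,zt+dz)[:2].round(1),g,(round(u,1),round(v,1),round(rad,1))
def go(pos,phi=None,s=None):
    """slide (m, tool axes after turning) and turn about tool z (deg) to bring TCP to pos and tool y to phi deg from world y"""
    s=s or manip.state(); M=R.from_quat(s['tcp_rot']).as_matrix()
    y=M[:,1]; cur=np.degrees(np.arctan2(-y[0],y[1])); t=0
    if phi is not None: t=-((phi-cur+90)%180-90)
    d=np.array(pos,float)-s['position']
    M2=M@R.from_rotvec([0,0,np.radians(t)]).as_matrix()
    print('t',round(s['time'],2),'pos',s['position'].round(1),'phi',round(cur,1),'tilt',np.degrees(np.arccos(-M[2,2])).round(2),'| turn z',round(t,1),'slide before turn',(M.T@d/1000).round(4),'after',(M2.T@d/1000).round(4))
E
python3 - <<'E'
from h import *
T=cam('top');S=cam('scene')
print('yellow',weight(T,'yellow',(183,304)));print('green',weight(T,'green',(263,244)));print('blue',weight(T,'blue',(250,290)))
print('manual',[onz(T,u,v,z)[:2].round(1) for u,v,z in((183.6,304.1,22),(263.4,243.6,24),(250.1,289.9,26))])
print('tip',tri(T,(324.7,250.9),S,(307.6,218.8)),'seat',onz(T,327,240,135),'cap',tri(T,(339,172),S,(347.6,218.6)))
hsv=cv2.cvtColor(T['im'],cv2.COLOR_BGR2HSV)
b=cv2.inRange(hsv,(105,120,60),(125,255,255)); b[:250]=0;b[:,:380]=0
q=cv2.boxPoints(cv2.minAreaRect(cv2.findNonZero(b))); print('tray',[onz(T,*p,14)[:2].round(0).tolist() for p in q])
for nm,c,box,zz in(('T',T,(385,475,175,260),20),('S',S,(222,300,310,390),20)):
    h=cv2.cvtColor(c['im'],cv2.COLOR_BGR2HSV); 
    x0,x1,y0,y1=box; sub=h[y0:y1,x0:x1]
    m=cv2.inRange(sub,(8,140,60),(25,255,255))
    n,l,st,_=cv2.connectedComponentsWithStats(m);k=1+np.argmax(st[1:,4])
    (u,v),r=cv2.minEnclosingCircle(cv2.findNonZero((l==k).astype('uint8'))); print('dome',nm,u+x0,v+y0,r,st[k],onz(c,u+x0,v+y0,zz).round(1))
    cv2.imwrite(f'pics/d{nm}.png',m)
E
```

```text
yellow (array([395.2, 313.2]), np.float64(73.2316405837438), (183.0, 304.0, 40.0))
green (array([518.9, 161.7]), None, (258.5, 244.5, 2.9))
blue (array([426.3, 178.5]), np.float64(-26.827525049569488), (249.2, 289.2, 9.4))
manual [array([395., 312.]), array([520.9, 151.6]), array([424.9, 176.6])]
tip (array([493.30119484,  26.80050156, 150.54850559]), np.float64(1.3097501939829839)) seat [516.1884571   22.71398119 135.        ] cap (array([618.85359419,   5.10283187, 255.14599063]), np.float64(2.8674382861432877))
tray [[357.0, -133.0], [484.0, -151.0], [448.0, -444.0], [321.0, -422.0]]
dome T 430.1995964050293 216.52016067504883 23.459224700927734 [  22   19   47   46 1642] [ 582.4 -197.6   20. ]
dome S 257.2029685974121 349.6485137939453 26.013925552368164 [  11   14   51   52 2038] [ 578.5 -200.    20. ]
```

```bash
sed -i "s/'yellow':((18,32)/'yellow':((20,32)/;s/m=cv2.inRange(hsv,(lo,70,20)/m=cv2.inRange(hsv,(lo,{'yellow':165,'green':50}.get(name,70),20)/" h.py
python3 - <<'E'
from h import *
T=cam('top')
for p in((183,309),(183,299),(262,248),(264,238),(220,270)): print(p,cv2.cvtColor(T['im'],cv2.COLOR_BGR2HSV)[p[1],p[0]])
print('yellow',weight(T,'yellow',(183,304),r=14));print('green',weight(T,'green',(263,244),r=14))
for n,w in (('seat',(515.2,23,142.5)),):print(proj(T,w))
go((395,312,110),-7.3); go((395,312,24),-7.3)
E
```

```text
(183, 309) [ 22 179 145]
(183, 299) [ 22 184 147]
(262, 248) [62 65 71]
(264, 238) [58 58 70]
(220, 270) [ 18 106 142]
yellow (array([396.2, 314.3]), np.float64(-9.688018891190907), (182.5, 303.5, 7.0))
green (array([523.1, 152.7]), np.float64(-25.725775705706027), (262.8, 242.6, 7.7))
[326.95834857 240.0347342 ]
t 0.25 pos [241.1 521.8 230.9] phi -24.8 tilt 0.05 | turn z -17.5 slide before turn [-0.2278 -0.1258  0.121 ] after [-0.1794 -0.1884  0.121 ]
t 0.25 pos [241.1 521.8 230.9] phi -24.8 tilt 0.05 | turn z -17.5 slide before turn [-0.2278 -0.1257  0.207 ] after [-0.1794 -0.1884  0.207 ]
```

step_arm(
  gripper=[1,1,1,1,1,1,1,1,1,1,1,1],
  slide=[
    [0,0,0],
    [0,0,0],
    [-0.036,-0.0375,0],
    [-0.036,-0.0375,0],
    [-0.036,-0.0375,0],
    [-0.036,-0.0375,0],
    [-0.0355,-0.037,0],
    [0,0,0.03],
    [0,0,0.03],
    [0,0,0.03],
    [0,0,0.03],
    [0,0,0],
  ],
  delta_rot=[
    [0,0,-9],
    [0,0,-8.5],
    [0,0,0],
    [0,0,0],
    [0,0,0],
    [0,0,0],
    [0,0,0],
    [0,0,0],
    [0,0,0],
    [0,0,0],
    [0,0,0],
    [0,0,0],
  ],
  force=60,
)

```text
time: 1.75
position: [393.6, 312.6, 109.3]
tcp_rot: [0.064, 0.998, -0.001, -0.002]
wrist_force: [0.0, -0.3, 1.3]
gripper_width: 85.7
finger_force: 0.0
```

```bash
python3 - <<'E'
from h import *
go((395.5,313,24),-8)
E
```

```text
t 1.75 pos [393.6 312.6 109.3] phi -7.3 tilt 0.29 | turn z 0.7 slide before turn [-0.0022  0.0009  0.0852] after [-0.0022  0.0009  0.0852]
```

step_arm(
  gripper=[1,1,1,1,1,1,-1,-1,-1,-1,-1,-1,-1,-1,-1,-1],
  slide=[
    [-0.002,0.0005,0.02],
    [0,0,0.02],
    [0,0,0.02],
    [0,0,0.015],
    [0,0,0.01],
    [0,0,0],
    [0,0,0],
    [0,0,0],
    [0,0,0],
    [0,0,0],
    [0,0,0],
    [0,0,0],
    [0,0,0],
    [0,0,0],
    [0,0,0],
    [0,0,0],
  ],
  delta_rot=[
    [0,0,0],
    [0,0,0],
    [0,0,0],
    [0,0,0],
    [0,0,0],
    [0,0,0],
    [0,0,0],
    [0,0,0],
    [0,0,0],
    [0,0,0],
    [0,0,0],
    [0,0,0],
    [0,0,0],
    [0,0,0],
    [0,0,0],
    [0,0,0],
  ],
)

```text
time: 3.75
position: [398.0, 313.9, 27.1]
tcp_rot: [0.064, 0.998, 0.0, 0.001]
wrist_force: [-1.0, -2.5, 5.4]
gripper_width: 49.2
finger_force: 61.1
```

```bash
python3 - <<'E'
from h import *
s=manip.state();print(s['gripper_width'],s['wrist_force'],s['moment'])
c=cam('scene'); u,v=proj(c,s['position']).astype(int)
cv2.imwrite('pics/g1.png',cv2.resize(c['im'][v-60:v+60,u-70:u+70],None,fx=4,fy=4,interpolation=cv2.INTER_CUBIC))
go((400,312,175),-9.8)
E
```

```text
49.169536611060174 [-0.97208985 -2.46965475  5.43515577] [-0.41480285  0.10773182  0.00221384]
t 3.8 pos [398.1 313.9  27.1] phi -7.3 tilt 0.08 | turn z 2.5 slide before turn [-0.0024 -0.0016 -0.1479] after [-0.0024 -0.0015 -0.1479]
```

View pics/g1.png

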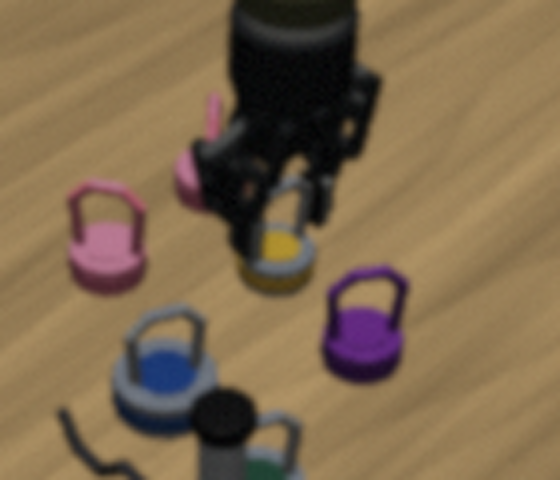

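step_arm(
  gripper=[-1,-1,-1,-1,-1,-1,-1,-1,-1,-1,-1,-1,-1,-1,-1,-1,-1,-1,-1,-1],
  slide=[
    [0,0,-0.005],
    [0,0,-0.01],
    [0,0,-0.02],
    [0,0,-0.03],
    [0,0,-0.025],
    [0,0,-0.013],
    [0,0,0],
    [-0.005,-0.012,0],
    [-0.01,-0.028,0],
    [-0.0125,-0.034,0],
    [-0.0125,-0.034,0],
    [-0.0125,-0.034,0],
    [-0.0125,-0.034,0],
    [-0.0125,-0.034,0],
    [-0.01,-0.03,0],
    [-0.008,-0.018,0],
    [-0.003,-0.008,0],
    [0,0,0],
    [0,0,0],
    [0,0,0],
  ],
  delta_rot=[
    [0,0,0],
    [0,0,0],
    [0,0,0],
    [0,0,0],
    [0,0,0],
    [0,0,0],
    [0,0,2.5],
    [0,0,0],
    [0,0,0],
    [0,0,0],
    [0,0,0],
    [0,0,0],
    [0,0,0],
    [0,0,0],
    [0,0,0],
    [0,0,0],
    [0,0,0],
    [0,0,0],
    [0,0,0],
    [0,0,0],
  ],
)

```text
time: 6.3
position: [449.1, 35.8, 129.3]
tcp_rot: [0.085, 0.996, 0.0, -0.0]
wrist_force: [-0.2, 0.3, -2.9]
gripper_width: 49.4
finger_force: 62.9
```

```bash
python3 - <<'E'
from h import *
s=manip.state();print(s['gripper_width'],s['wrist_force'],s['finger_force'])
c=cam('scene'); u,v=proj(c,s['position']).astype(int)
cv2.imwrite('pics/g2.png',cv2.resize(c['im'][v-50:v+70,u-60:u+100],None,fx=4,fy=4,interpolation=cv2.INTER_CUBIC)); print(u,v,'tip in crop',(proj(c,(493.3,26.8,150))-(u-60,v-50))*4,'expected eye',(proj(c,s['position']+[-2,-1,43])-(u-60,v-50))*4)
go((451,34,123),-9.8);go((515.2,23,123),-9.8)
E
```

```text
49.42334179537 [-0.24805572  0.28608291 -2.93362104] 62.886566519737244
296 213 tip in crop [287.72158665 223.81941258] expected eye [233.56371647 140.20700789]
t 6.35 pos [449.1  35.7 129.3] phi -9.7 tilt 0.01 | turn z 0.1 slide before turn [-0.0021 -0.0014  0.0063] after [-0.0021 -0.0014  0.0063]
t 6.35 pos [449.1  35.7 129.3] phi -9.7 tilt 0.01 | turn z 0.1 slide before turn [-0.0673 -0.0014  0.0063] after [-0.0673 -0.0013  0.0063]
```

View pics/g2.png

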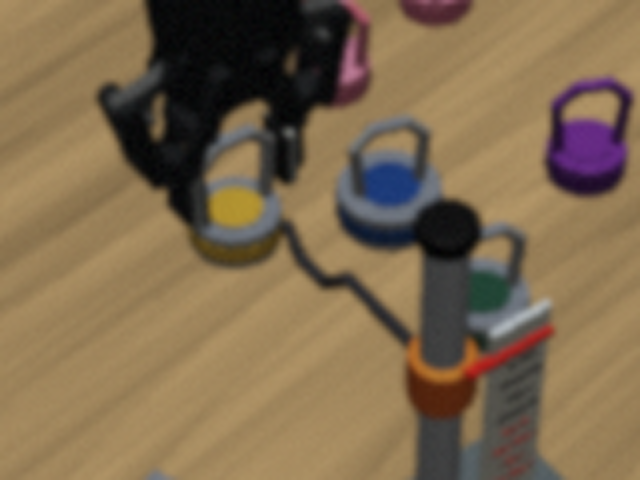

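step_arm(
  gripper=[-1,-1,-1,-1,-1,-1,-1,-1,-1,-1,-1,-1,-1,-1,-1,-1],
  slide=[
    [-0.006,-0.0014,0.006],
    [-0.012,0,0],
    [-0.012,0,0],
    [-0.012,0,0],
    [-0.012,0,0],
    [-0.01,0,0],
    [-0.005,0,0],
    [0,0,0],
    [0,0,0.005],
    [0,0,0.006],
    [0,0,0.006],
    [0,0,0.004],
    [0,0,0.003],
    [0,0,0],
    [0,0,0],
    [0,0,0],
  ],
  delta_rot=[
    [0,0,0],
    [0,0,0],
    [0,0,0],
    [0,0,0],
    [0,0,0],
    [0,0,0],
    [0,0,0],
    [0,0,0],
    [0,0,0],
    [0,0,0],
    [0,0,0],
    [0,0,0],
    [0,0,0],
    [0,0,0],
    [0,0,0],
    [0,0,0],
  ],
)

```text
time: 8.35
position: [517.2, 22.0, 99.5]
tcp_rot: [0.085, 0.996, 0.0, 0.0]
wrist_force: [0.4, -0.1, -4.0]
gripper_width: 49.0
finger_force: 62.9
```

```bash
python3 - <<'E'
from h import *
s=manip.state();print(s['gripper_width'],s['wrist_force'],s['moment'],s['finger_force'])
go((515.2,23,87),-9.8)
c=cam('scene'); u,v=306,230
cv2.imwrite('pics/g3.png',cv2.resize(c['im'][v-60:v+60,u-70:u+70],None,fx=4,fy=4,interpolation=cv2.INTER_CUBIC))
E
```

```text
49.03363573356181 [ 0.43773504 -0.1010827  -4.00486874] [0.02002939 0.07208913 0.00548257] 62.88608640432358
t 8.35 pos [517.2  22.   99.5] phi -9.8 tilt 0.02 | turn z 0.0 slide before turn [0.0022 0.0007 0.0125] after [0.0022 0.0007 0.0125]
```

View pics/g3.png

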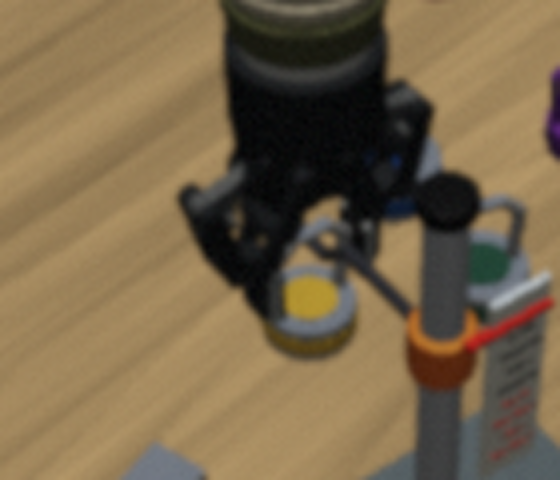

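step_arm(
  gripper=[-1,-1,-1,-1,-1,-1,-1,-1,-1],
  slide=[
    [0,0,0.002],
    [0,0,0.002],
    [0,0,0.002],
    [0,0,0.002],
    [0,0,0.002],
    [0,0,0.002],
    [0,0,0],
    [0,0,0],
    [0,0,0],
  ],
  delta_rot=[
    [0,0,0],
    [0,0,0],
    [0,0,0],
    [0,0,0],
    [0,0,0],
    [0,0,0],
    [0,0,0],
    [0,0,0],
    [0,0,0],
  ],
)

```text
time: 9.52
position: [517.3, 22.0, 87.4]
tcp_rot: [0.085, 0.996, 0.0, 0.0]
wrist_force: [0.4, 0.1, -0.5]
gripper_width: 49.0
finger_force: 62.9
```

step_arm(
  gripper=[0.4,0.6,0.8,1,1,1,1,1,1,1,1,1,1,1,1,1,1,1,1,1],
  slide=[
    [0,0,0],
    [0,0,0],
    [0,0,0],
    [0,0,0],
    [0,0,0],
    [0,0,0],
    [0,0,0],
    [0,0,0],
    [0,0,0],
    [0,0,0],
    [0,0,0],
    [0,0,0],
    [0,0,0],
    [0,0,0],
    [0,0,0],
    [0,0,0],
    [0,0,0],
    [0,0,0],
    [0,0,0],
    [0,0,0],
  ],
  delta_rot=[
    [0,0,0],
    [0,0,0],
    [0,0,0],
    [0,0,0],
    [0,0,0],
    [0,0,0],
    [0,0,0],
    [0,0,0],
    [0,0,0],
    [0,0,0],
    [0,0,0],
    [0,0,0],
    [0,0,0],
    [0,0,0],
    [0,0,0],
    [0,0,0],
    [0,0,0],
    [0,0,0],
    [0,0,0],
    [0,0,0],
  ],
)

```text
time: 12.02
position: [517.1, 22.0, 87.3]
tcp_rot: [0.085, 0.996, 0.0, 0.0]
wrist_force: [-0.2, -0.0, -1.6]
gripper_width: 85.2
finger_force: 0.0
```

```bash
cat > still.py <<'E'
from h import *
import sys
# how much do consecutive pictures differ round the hanging weight, and where the inlay is
name=sys.argv[1]; P=[]
for i in range(3):
    c=cam('scene'); hsv=cv2.cvtColor(c['im'],cv2.COLOR_BGR2HSV)
    lo,hi=HUE[name][0]; m=cv2.inRange(hsv,(lo,{'yellow':165,'green':50}.get(name,70),20),(hi,255,255))
    w=np.zeros_like(m); w[215:290,270:350]=255; m&=w
    M=cv2.moments(m,True); P.append((M['m10']/M['m00'],M['m01']/M['m00'],M['m00']))
print(np.round(P,2).tolist()); s=manip.state(); print(s['time'],s['gripper_width'],s['wrist_force'])
cv2.imwrite(sys.argv[2],cv2.resize(c['im'][170:290,236:376],None,fx=4,fy=4,interpolation=cv2.INTER_CUBIC))
E
python3 still.py yellow pics/g4.png
```

```text
[[313.84, 250.73, 116.0], [313.96, 250.59, 113.0], [313.91, 250.71, 116.0]]
12.175 85.65111362548072 [-0.21916003  0.80043485  0.15733176]
```

step_arm(
  gripper=[1,1,1,1,1,1,1,1,1,1],
  slide=[
    [0,0,0],
    [0,0,0],
    [0,0,0],
    [0,0,0],
    [0,0,0],
    [0,0,0],
    [0,0,0],
    [0,0,0],
    [0,0,0],
    [0,0,0],
  ],
  delta_rot=[
    [0,0,0],
    [0,0,0],
    [0,0,0],
    [0,0,0],
    [0,0,0],
    [0,0,0],
    [0,0,0],
    [0,0,0],
    [0,0,0],
    [0,0,0],
  ],
)

```text
time: 13.42
position: [517.1, 22.0, 87.3]
tcp_rot: [0.085, 0.996, 0.0, 0.0]
wrist_force: [-0.2, -0.7, -0.4]
gripper_width: 85.3
finger_force: 0.0
```

```bash
python3 still.py yellow pics/g5.png
```

```text
[[314.24, 250.59, 113.0], [313.87, 250.5, 111.0], [313.84, 250.75, 111.0]]
13.575 85.72565750237642 [0.31789792 0.13717156 0.35113529]
```

View pics/g5.png

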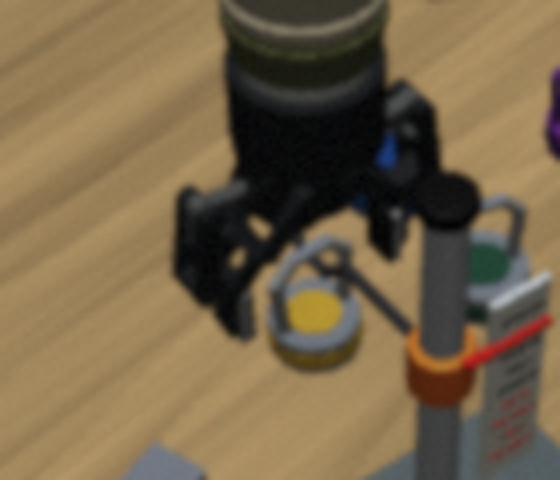

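step_arm(
  gripper=[1,1,1,1,1,1,-1,-1,-1,-1,-1,-1,-1,-1,-1,-1,-1],
  slide=[
    [0,0,0],
    [0,0,0],
    [0,0,0],
    [0,0,0],
    [0,0,0],
    [0,0,0],
    [0,0,0],
    [0,0,0],
    [0,0,0],
    [0,0,0],
    [0,0,0],
    [0,0,0],
    [0,0,0],
    [0,0,0],
    [0,0,0],
    [0,0,0],
    [0,0,0],
  ],
  delta_rot=[
    [0,0,0],
    [0,0,0],
    [0,0,0],
    [0,0,0],
    [0,0,0],
    [0,0,0],
    [0,0,0],
    [0,0,0],
    [0,0,0],
    [0,0,0],
    [0,0,0],
    [0,0,0],
    [0,0,0],
    [0,0,0],
    [0,0,0],
    [0,0,0],
    [0,0,0],
  ],
)

```text
time: 15.7
position: [517.1, 22.0, 87.3]
tcp_rot: [0.085, 0.996, 0.0, 0.0]
wrist_force: [-0.5, 0.7, -0.4]
gripper_width: 49.1
finger_force: 61.8
```

step_arm(
  gripper=[-1,-1,-1,-1,-1,-1,-1,-1,-1,-1,-1,-1,-1,-1,-1,-1],
  slide=[
    [0,0,-0.003],
    [0,0,-0.004],
    [0,0,-0.005],
    [0,0,-0.006],
    [0,0,-0.006],
    [0,0,-0.006],
    [0,0,-0.006],
    [0,0,-0.002],
    [0,0,0],
    [0.006,0,0],
    [0.012,0,0],
    [0.015,0,0],
    [0.015,0,0],
    [0.012,0,0],
    [0.008,0,0],
    [0,0,0],
  ],
  delta_rot=[
    [0,0,0],
    [0,0,0],
    [0,0,0],
    [0,0,0],
    [0,0,0],
    [0,0,0],
    [0,0,0],
    [0,0,0],
    [0,0,0],
    [0,0,0],
    [0,0,0],
    [0,0,0],
    [0,0,0],
    [0,0,0],
    [0,0,0],
    [0,0,0],
  ],
)

```text
time: 17.7
position: [449.6, 33.6, 125.5]
tcp_rot: [0.085, 0.996, 0.0, 0.0]
wrist_force: [0.6, -0.2, -3.3]
gripper_width: 49.1
finger_force: 62.5
```

```bash
python3 - <<'E'
from h import *
s=manip.state();print(s['gripper_width'],s['wrist_force'],s['finger_force'])
c=cam('scene'); hsv=cv2.cvtColor(c['im'],cv2.COLOR_BGR2HSV); m=cv2.inRange(hsv,(20,165,20),(32,255,255)); u,v=proj(c,s['position']-[0,0,5]); w=np.zeros_like(m); cv2.circle(w,(int(u),int(v)),15,255,-1); print(u,v,np.argwhere(m&w).mean(0)[::-1],(m&w>0).sum())
go((410,-228,125),-7.1)
E
```

```text
49.123831775442675 [ 0.60552823 -0.1519143  -3.27972184] 62.480818033218384
296.04334573273536 216.90841629690905 [295.04201681 219.8487395 ] 119
t 17.75 pos [450.3  33.6 125.6] phi -9.8 tilt 0.06 | turn z -2.7 slide before turn [-0.0048 -0.2646  0.0005] after [ 0.0077 -0.2645  0.0005]
```

step_arm(
  gripper=[-1,-1,-1,-1,-1,-1,-1,-1,-1,-1,-1,-1,-1,-1,-1,-1,-1,-1,-1,-1],
  slide=[
    [-0.001,-0.01,0],
    [-0.001,-0.025,0],
    [-0.001,-0.035,0],
    [-0.001,-0.04,0],
    [-0.001,-0.04,0],
    [0,-0.04,0],
    [0,-0.035,0],
    [0,-0.025,0],
    [0,-0.0146,0],
    [0,0,0],
    [0,0,0.01],
    [0,0,0.02],
    [0,0,0.02],
    [0,0,0.018],
    [0,0,0.012],
    [0,0,0.005],
    [0,0,0.003],
    [0,0,0],
    [0,0,0],
    [0,0,0],
  ],
  delta_rot=[
    [0,0,0],
    [0,0,0],
    [0,0,0],
    [0,0,0],
    [0,0,0],
    [0,0,0],
    [0,0,0],
    [0,0,0],
    [0,0,0],
    [0,0,-2.7],
    [0,0,0],
    [0,0,0],
    [0,0,0],
    [0,0,0],
    [0,0,0],
    [0,0,0],
    [0,0,0],
    [0,0,0],
    [0,0,0],
    [0,0,0],
  ],
)

```text
time: 20.25
position: [410.2, -228.3, 37.7]
tcp_rot: [0.062, 0.998, -0.0, 0.0]
wrist_force: [-0.3, -0.5, -3.2]
gripper_width: 49.1
finger_force: 63.0
```

step_arm(
  gripper=[-1,-1,-1,-1,-1,-1],
  slide=[
    [0,0,0.001],
    [0,0,0.001],
    [0,0,0.001],
    [0,0,0.001],
    [0,0,0.001],
    [0,0,0],
  ],
  delta_rot=[
    [0,0,0],
    [0,0,0],
    [0,0,0],
    [0,0,0],
    [0,0,0],
    [0,0,0],
  ],
)

```text
time: 21.0
position: [410.8, -227.5, 34.0]
tcp_rot: [0.062, 0.998, 0.0, 0.001]
wrist_force: [-2.1, 4.9, 13.8]
gripper_width: 48.8
finger_force: 64.0
```

step_arm(
  gripper=[-1,-1,0.4,0.7,1,1,1,1,1,1,1,1,1],
  slide=[
    [0,0,-0.001],
    [0,0,0],
    [0,0,0],
    [0,0,0],
    [0,0,0],
    [0,0,0],
    [0,0,-0.01],
    [0,0,-0.02],
    [0,0,-0.03],
    [0,0,-0.04],
    [0,0,-0.02],
    [0,0,0],
    [0,0,0],
  ],
  delta_rot=[
    [0,0,0],
    [0,0,0],
    [0,0,0],
    [0,0,0],
    [0,0,0],
    [0,0,0],
    [0,0,0],
    [0,0,0],
    [0,0,0],
    [0,0,0],
    [0,0,0],
    [0,0,0],
    [0,0,0],
  ],
)

```text
time: 22.62
position: [409.6, -227.8, 152.7]
tcp_rot: [0.062, 0.998, 0.0, -0.0]
wrist_force: [0.2, 0.2, -0.7]
gripper_width: 85.5
finger_force: 0.0
```

```bash
python3 - <<'E'
from h import *
T=cam('top'); print('g',weight(T,'green',(263,244),r=30)); print('b',weight(T,'blue',(250,290),r=30))
cv2.imwrite('pics/t5.png',cv2.resize(T['im'][190:370,220:500],None,fx=2.8,fy=2.8,interpolation=cv2.INTER_CUBIC))
go((521.5,152,150),-26); 
E
```

```text
g (array([523.4, 152.9]), np.float64(-26.29549611263083), (262.8, 242.4, 7.7))
b (array([426.3, 178.5]), np.float64(-27.37054942268044), (249.2, 289.2, 9.4))
t 22.68 pos [ 409.3 -227.5  152.3] phi -7.1 tilt 0.1 | turn z 18.9 slide before turn [-0.0644  0.3905  0.0026] after [0.0656 0.3903 0.0026]
```

View pics/t5.png

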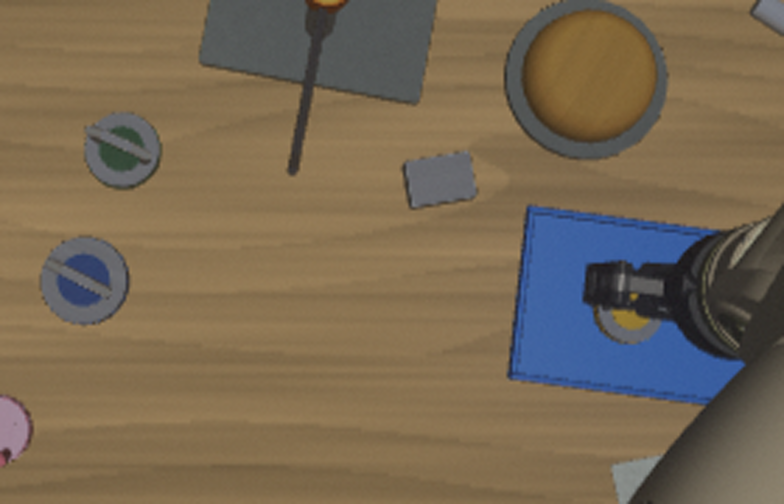

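step_arm(
  gripper=[1,1,1,1,1,1,1,1,1,1,1,1,1,1,1,1,1],
  slide=[
    [0,0,-0.03],
    [-0.003,0.02,-0.03],
    [-0.009,0.05,-0.02],
    [-0.0095,0.057,0],
    [-0.0095,0.057,0],
    [-0.0095,0.057,0],
    [-0.0095,0.057,0],
    [-0.0095,0.0525,0],
    [-0.005,0.04,0],
    [0,0,0],
    [0,0,0],
    [0,0,0.03],
    [0,0,0.04],
    [0,0,0.04],
    [0,0,0.02],
    [0,0,0],
    [0,0,0],
  ],
  delta_rot=[
    [0,0,0],
    [0,0,0],
    [0,0,0],
    [0,0,0],
    [0,0,0],
    [0,0,0],
    [0,0,0],
    [0,0,0],
    [0,0,0],
    [0,0,9.7],
    [0,0,9.7],
    [0,0,0],
    [0,0,0],
    [0,0,0],
    [0,0,0],
    [0,0,0],
    [0,0,0],
  ],
)

```text
time: 24.8
position: [522.4, 151.5, 103.5]
tcp_rot: [0.229, 0.973, 0.0, -0.0]
wrist_force: [-0.1, -0.8, 1.0]
gripper_width: 85.4
finger_force: 0.0
```

```bash
python3 - <<'E'
from h import *
go((521.5,152,30),-26.5)
E
```

```text
t 24.8 pos [522.4 151.5 103.5] phi -26.5 tilt 0.0 | turn z -0.0 slide before turn [0.001  0.     0.0735] after [0.001  0.     0.0735]
```

step_arm(
  gripper=[1,1,1,1,1,1,-1,-1,-1,-1,-1,-1,-1,-1,-1,-1],
  slide=[
    [0.0005,0,0.02],
    [0,0,0.02],
    [0,0,0.02],
    [0,0,0.0135],
    [0,0,0],
    [0,0,0],
    [0,0,0],
    [0,0,0],
    [0,0,0],
    [0,0,0],
    [0,0,0],
    [0,0,0],
    [0,0,0],
    [0,0,0],
    [0,0,0],
    [0,0,0],
  ],
  delta_rot=[
    [0,0,0],
    [0,0,0],
    [0,0,0],
    [0,0,0],
    [0,0,0],
    [0,0,0],
    [0,0,0],
    [0,0,0],
    [0,0,0],
    [0,0,0],
    [0,0,0],
    [0,0,0],
    [0,0,0],
    [0,0,0],
    [0,0,0],
    [0,0,0],
  ],
)

```text
time: 26.8
position: [522.3, 151.6, 30.9]
tcp_rot: [0.229, 0.973, -0.0, 0.001]
wrist_force: [-0.7, -0.1, 7.2]
gripper_width: 48.9
finger_force: 60.7
```

```bash
python3 - <<'E'
from h import *
go((521.5,152,150)); go((449,34,126),-9.8)
E
```

```text
t 26.8 pos [522.3 151.6  30.9] phi -26.5 tilt 0.09 | turn z 0 slide before turn [ 0.0007  0.     -0.1191] after [ 0.0007  0.     -0.1191]
t 26.8 pos [522.3 151.6  30.9] phi -26.5 tilt 0.09 | turn z -16.7 slide before turn [ 0.013  -0.1379 -0.0951] after [ 0.0521 -0.1284 -0.0951]
```

step_arm(
  gripper=[-1,-1,-1,-1,-1,-1,-1,-1,-1,-1,-1,-1,-1,-1,-1,-1,-1,-1],
  slide=[
    [0,0,-0.005],
    [0,0,-0.01],
    [0,0,-0.02],
    [0,0,-0.03],
    [0,0,-0.02],
    [0,0,-0.01],
    [0,0,0],
    [0,0,0],
    [0.012,0,0],
    [0.02,0,0],
    [0.02,-0.01,0],
    [0.006,-0.025,0],
    [0,-0.03,0],
    [0,-0.03,0],
    [0,-0.022,0],
    [0,-0.0114,0],
    [0,0,0],
    [0,0,0],
  ],
  delta_rot=[
    [0,0,0],
    [0,0,0],
    [0,0,0],
    [0,0,0],
    [0,0,0],
    [0,0,0],
    [0,0,-8.4],
    [0,0,-8.3],
    [0,0,0],
    [0,0,0],
    [0,0,0],
    [0,0,0],
    [0,0,0],
    [0,0,0],
    [0,0,0],
    [0,0,0],
    [0,0,0],
    [0,0,0],
  ],
)

```text
time: 29.05
position: [442.7, 35.7, 124.8]
tcp_rot: [0.085, 0.996, 0.0, 0.0]
wrist_force: [0.8, 0.6, -4.3]
gripper_width: 49.3
finger_force: 63.2
```

```bash
python3 - <<'E'
from h import *
s=manip.state();print(s['gripper_width'],s['wrist_force'],s['finger_force'])
c=cam('scene'); u,v=proj(c,s['position']).astype(int)
cv2.imwrite('pics/g6.png',cv2.resize(c['im'][v-50:v+70,u-60:u+100],None,fx=4,fy=4,interpolation=cv2.INTER_CUBIC)); print('expected eye',(proj(c,s['position']+[-1,0,41])-(u-60,v-50))*4)
go((517.3,22,125),-9.8)
E
```

```text
49.31140206005508 [ 0.83171559  0.58701192 -4.33571763] 63.189327120780945
expected eye [236.21354825 143.70183018]
t 29.1 pos [442.8  35.7 124.7] phi -9.8 tilt 0.03 | turn z 0.0 slide before turn [-0.0758 -0.0009 -0.0003] after [-0.0758 -0.0008 -0.0003]
```

View pics/g6.png

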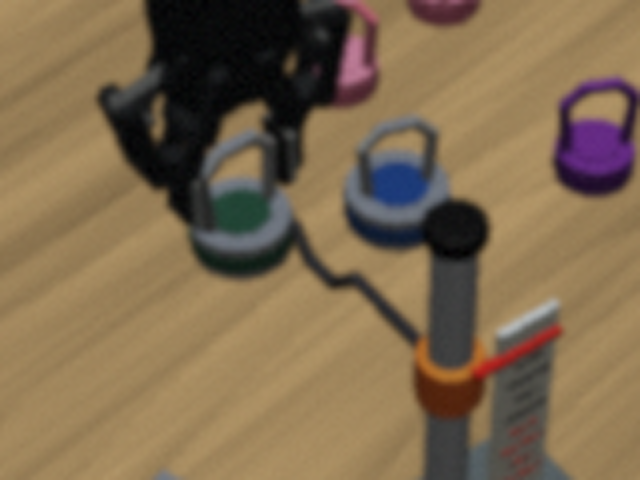

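step_arm(
  gripper=[-1,-1,-1,-1,-1,-1,-1,-1,-1,-1,-1,-1,-1,-1,-1,-1],
  slide=[
    [-0.006,-0.0008,0],
    [-0.012,0,0],
    [-0.014,0,0],
    [-0.014,0,0],
    [-0.014,0,0],
    [-0.01,0,0],
    [-0.0055,0,0],
    [0,0,0],
    [0,0,0.005],
    [0,0,0.006],
    [0,0,0.006],
    [0,0,0.004],
    [0,0,0.002],
    [0,0,0],
    [0,0,0],
    [0,0,0],
  ],
  delta_rot=[
    [0,0,0],
    [0,0,0],
    [0,0,0],
    [0,0,0],
    [0,0,0],
    [0,0,0],
    [0,0,0],
    [0,0,0],
    [0,0,0],
    [0,0,0],
    [0,0,0],
    [0,0,0],
    [0,0,0],
    [0,0,0],
    [0,0,0],
    [0,0,0],
  ],
)

```text
time: 31.1
position: [517.2, 21.4, 102.0]
tcp_rot: [0.085, 0.996, 0.0, 0.0]
wrist_force: [0.6, -0.3, -4.2]
gripper_width: 49.2
finger_force: 63.2
```

step_arm(
  gripper=[-1,-1,-1,-1,-1,-1,-1,-1,-1,-1,-1,-1],
  slide=[
    [0,0,0.002],
    [0,0,0.002],
    [0,0,0.002],
    [0,0,0.002],
    [0,0,0.002],
    [0,0,0.002],
    [0,0,0.002],
    [0,0,0.002],
    [0,0,0.001],
    [0,0,0],
    [0,0,0],
    [0,0,0],
  ],
  delta_rot=[
    [0,0,0],
    [0,0,0],
    [0,0,0],
    [0,0,0],
    [0,0,0],
    [0,0,0],
    [0,0,0],
    [0,0,0],
    [0,0,0],
    [0,0,0],
    [0,0,0],
    [0,0,0],
  ],
)

```text
time: 32.6
position: [517.3, 21.4, 84.9]
tcp_rot: [0.085, 0.996, 0.0, 0.0]
wrist_force: [1.9, 0.9, -0.2]
gripper_width: 48.9
finger_force: 63.2
```

```bash
python3 - <<'E'
from h import *
c=cam('scene'); hsv=cv2.cvtColor(c['im'],cv2.COLOR_BGR2HSV)[170:290,236:376]
cv2.imwrite('pics/g7.png',cv2.resize(c['im'][170:290,236:376],None,fx=4,fy=4,interpolation=cv2.INTER_CUBIC))
m=cv2.inRange(hsv,(8,180,60),(15,255,255)); print('collar',np.argwhere(m).mean(0)[::-1])
E
```

```text
collar [109.13580247  94.4382716 ]
```

View pics/g7.png

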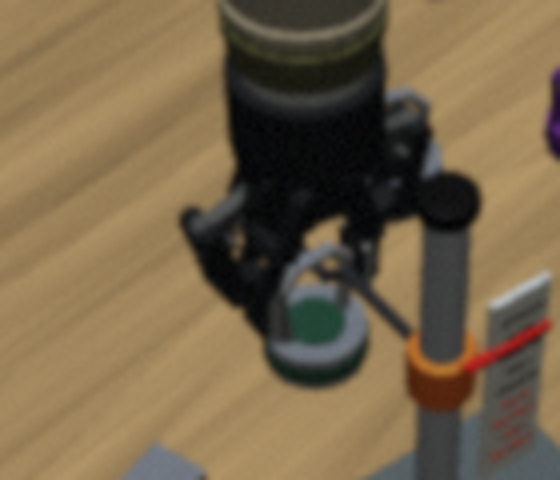

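Green is seated on the hook with the spring carrying it; release, wait 4 s.

step_arm(
  gripper=[0.4,0.6,0.8,1,1,1,1,1,1,1,1,1,1,1,1,1,1,1,1,1],
  slide=[
    [0,0,0],
    [0,0,0],
    [0,0,0],
    [0,0,0],
    [0,0,0],
    [0,0,0],
    [0,0,0],
    [0,0,0],
    [0,0,0],
    [0,0,0],
    [0,0,0],
    [0,0,0],
    [0,0,0],
    [0,0,0],
    [0,0,0],
    [0,0,0],
    [0,0,0],
    [0,0,0],
    [0,0,0],
    [0,0,0],
  ],
  delta_rot=[
    [0,0,0],
    [0,0,0],
    [0,0,0],
    [0,0,0],
    [0,0,0],
    [0,0,0],
    [0,0,0],
    [0,0,0],
    [0,0,0],
    [0,0,0],
    [0,0,0],
    [0,0,0],
    [0,0,0],
    [0,0,0],
    [0,0,0],
    [0,0,0],
    [0,0,0],
    [0,0,0],
    [0,0,0],
    [0,0,0],
  ],
)

```text
time: 35.15
position: [517.0, 21.4, 84.8]
tcp_rot: [0.085, 0.996, 0.0, 0.0]
wrist_force: [0.6, 0.4, 0.8]
gripper_width: 85.1
finger_force: 0.0
```

step_arm(
  gripper=[1,1,1,1,1,1,1,1,1,1,1,1,1,1,1,1],
  slide=[
    [0,0,0],
    [0,0,0],
    [0,0,0],
    [0,0,0],
    [0,0,0],
    [0,0,0],
    [0,0,0],
    [0,0,0],
    [0,0,0],
    [0,0,0],
    [0,0,0],
    [0,0,0],
    [0,0,0],
    [0,0,0],
    [0,0,0],
    [0,0,0],
  ],
  delta_rot=[
    [0,0,0],
    [0,0,0],
    [0,0,0],
    [0,0,0],
    [0,0,0],
    [0,0,0],
    [0,0,0],
    [0,0,0],
    [0,0,0],
    [0,0,0],
    [0,0,0],
    [0,0,0],
    [0,0,0],
    [0,0,0],
    [0,0,0],
    [0,0,0],
  ],
)

```text
time: 37.15
position: [517.1, 21.4, 84.8]
tcp_rot: [0.085, 0.996, 0.0, 0.0]
wrist_force: [-0.7, 0.3, -0.7]
gripper_width: 85.3
finger_force: 0.0
```

```bash
python3 still.py green pics/g8.png
```

```text
[[314.89, 252.86, 199.0], [315.19, 252.75, 204.0], [314.98, 252.9, 202.0]]
37.3 85.03841615891393 [ 0.64964219 -0.8670712  -0.34384916]
```

View pics/g8.png

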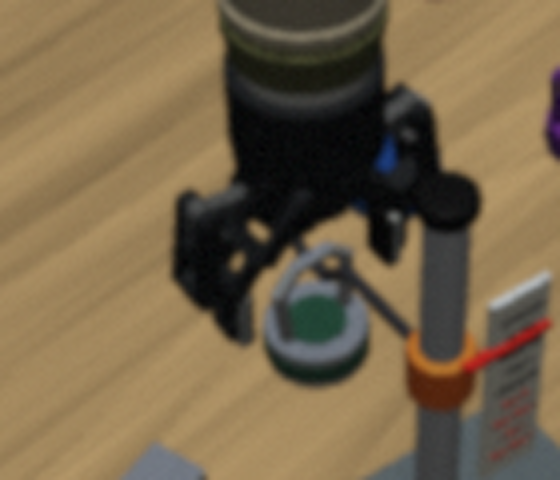

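step_arm(
  gripper=[1,1,1,1,-1,-1,-1,-1,-1,-1,-1,-1,-1,-1,-1],
  slide=[
    [0,0,0],
    [0,0,0],
    [0,0,0],
    [0,0,0],
    [0,0,0],
    [0,0,0],
    [0,0,0],
    [0,0,0],
    [0,0,0],
    [0,0,0],
    [0,0,0],
    [0,0,0],
    [0,0,0],
    [0,0,0],
    [0,0,0],
  ],
  delta_rot=[
    [0,0,0],
    [0,0,0],
    [0,0,0],
    [0,0,0],
    [0,0,0],
    [0,0,0],
    [0,0,0],
    [0,0,0],
    [0,0,0],
    [0,0,0],
    [0,0,0],
    [0,0,0],
    [0,0,0],
    [0,0,0],
    [0,0,0],
  ],
)

```text
time: 39.17
position: [517.1, 21.4, 84.8]
tcp_rot: [0.085, 0.996, 0.0, 0.0]
wrist_force: [-0.7, 0.6, -0.0]
gripper_width: 49.2
finger_force: 61.8
```

step_arm(
  gripper=[-1,-1,-1,-1,-1,-1,-1,-1,-1,-1,-1,-1,-1,-1,-1,-1,-1],
  slide=[
    [0,0,-0.003],
    [0,0,-0.004],
    [0,0,-0.005],
    [0,0,-0.006],
    [0,0,-0.006],
    [0,0,-0.006],
    [0,0,-0.006],
    [0,0,-0.005],
    [0,0,0],
    [0,0,0],
    [0.006,0,0],
    [0.012,0,0],
    [0.015,0,0],
    [0.015,0,0],
    [0.012,0,0],
    [0.008,0,0],
    [0,0,-0.01],
  ],
  delta_rot=[
    [0,0,0],
    [0,0,0],
    [0,0,0],
    [0,0,0],
    [0,0,0],
    [0,0,0],
    [0,0,0],
    [0,0,0],
    [0,0,0],
    [0,0,0],
    [0,0,0],
    [0,0,0],
    [0,0,0],
    [0,0,0],
    [0,0,0],
    [0,0,0],
    [0,0,0],
  ],
)

```text
time: 41.3
position: [448.8, 33.2, 135.7]
tcp_rot: [0.085, 0.996, 0.0, -0.001]
wrist_force: [-0.1, -0.5, -3.7]
gripper_width: 49.2
finger_force: 62.7
```

```bash
python3 - <<'E'
from h import *
s=manip.state();print(s['gripper_width'],s['wrist_force'],s['finger_force'])
go((395,-347,130),-7.1)
E
```

```text
49.22790643025028 [-0.11719562 -0.51860306 -3.70798887] 62.69280731678009
t 41.3 pos [448.8  33.2 135.7] phi -9.8 tilt 0.09 | turn z -2.7 slide before turn [-0.0117 -0.3838  0.0057] after [ 0.0064 -0.3839  0.0057]
```

step_arm(
  gripper=[-1,-1,-1,-1,-1,-1,-1,-1,-1,-1,-1,-1,-1,-1,-1,-1,-1,-1,-1,-1],
  slide=[
    [-0.001,-0.015,0],
    [-0.001,-0.03,0],
    [-0.002,-0.042,0],
    [-0.002,-0.048,0],
    [-0.001,-0.048,0],
    [-0.001,-0.048,0],
    [-0.001,-0.048,0],
    [-0.001,-0.045,0],
    [-0.001,-0.035,0],
    [-0.0007,-0.0248,0],
    [0,0,0],
    [0,0,0.01],
    [0,0,0.02],
    [0,0,0.02],
    [0,0,0.02],
    [0,0,0.015],
    [0,0,0.008],
    [0,0,0.001],
    [0,0,0],
    [0,0,0],
  ],
  delta_rot=[
    [0,0,0],
    [0,0,0],
    [0,0,0],
    [0,0,0],
    [0,0,0],
    [0,0,0],
    [0,0,0],
    [0,0,0],
    [0,0,0],
    [0,0,0],
    [0,0,-2.7],
    [0,0,0],
    [0,0,0],
    [0,0,0],
    [0,0,0],
    [0,0,0],
    [0,0,0],
    [0,0,0],
    [0,0,0],
    [0,0,0],
  ],
)

```text
time: 43.8
position: [396.7, -347.7, 42.5]
tcp_rot: [0.062, 0.998, -0.0, 0.001]
wrist_force: [0.2, 0.2, -4.8]
gripper_width: 48.7
finger_force: 63.3
```

step_arm(
  gripper=[-1,-1,-1,-1,-1],
  slide=[
    [0,0,0.001],
    [0,0,0.001],
    [0,0,0.001],
    [0,0,0],
    [0,0,0],
  ],
  delta_rot=[
    [0,0,0],
    [0,0,0],
    [0,0,0],
    [0,0,0],
    [0,0,0],
  ],
)

```text
time: 44.42
position: [396.2, -347.2, 38.7]
tcp_rot: [0.062, 0.998, 0.0, -0.0]
wrist_force: [-0.1, 0.6, -3.9]
gripper_width: 49.1
finger_force: 63.3
```

step_arm(
  gripper=[-1,-1,-1,-1],
  slide=[
    [0,0,0.001],
    [0,0,0.001],
    [0,0,0],
    [0,0,0],
  ],
  delta_rot=[
    [0,0,0],
    [0,0,0],
    [0,0,0],
    [0,0,0],
  ],
)

```text
time: 44.92
position: [396.2, -347.2, 36.8]
tcp_rot: [0.062, 0.998, 0.0, 0.0]
wrist_force: [0.5, 0.1, -3.9]
gripper_width: 49.3
finger_force: 63.4
```

step_arm(
  gripper=[-1,-1,-1,-1],
  slide=[
    [0,0,0.001],
    [0,0,0.001],
    [0,0,0],
    [0,0,0],
  ],
  delta_rot=[
    [0,0,0],
    [0,0,0],
    [0,0,0],
    [0,0,0],
  ],
)

```text
time: 45.42
position: [396.7, -347.2, 36.5]
tcp_rot: [0.062, 0.998, -0.0, 0.001]
wrist_force: [-2.2, 4.2, 11.4]
gripper_width: 49.2
finger_force: 64.5
```

step_arm(
  gripper=[-1,-1,0.4,0.7,1,1,1,1,1,1,1,1,1],
  slide=[
    [0,0,-0.001],
    [0,0,0],
    [0,0,0],
    [0,0,0],
    [0,0,0],
    [0,0,0],
    [0,0,-0.01],
    [0,0,-0.02],
    [0,0,-0.03],
    [0,0,-0.04],
    [0,0,-0.02],
    [0,0,0],
    [0,0,0],
  ],
  delta_rot=[
    [0,0,0],
    [0,0,0],
    [0,0,0],
    [0,0,0],
    [0,0,0],
    [0,0,0],
    [0,0,0],
    [0,0,0],
    [0,0,0],
    [0,0,0],
    [0,0,0],
    [0,0,0],
    [0,0,0],
  ],
)

```text
time: 47.05
position: [395.9, -346.8, 155.2]
tcp_rot: [0.062, 0.998, 0.0, -0.0]
wrist_force: [0.5, 0.5, 0.2]
gripper_width: 85.5
finger_force: 0.0
```

```bash
python3 - <<'E'
from h import *
T=cam('top'); print('b',weight(T,'blue',(250,290),r=30))
# dome: foot ring and brass from top
g=cv2.cvtColor(T['im'],cv2.COLOR_BGR2HSV)[175:260,385:475]
m=cv2.inRange(g,(0,0,40),(180,70,160))
n,l,st,_=cv2.connectedComponentsWithStats(m);k=1+np.argmax(st[1:,4]);q=cv2.findNonZero((l==k).astype('uint8'))
e=cv2.fitEllipse(cv2.convexHull(q)); print('foot',e,st[k]); 
for z in(0,20):print(onz(T,e[0][0]+385,e[0][1]+175,z).round(1))
go((425,177,150),-26.5)
E
```

```text
b (array([426.3, 178.5]), np.float64(-26.73138799178207), (249.2, 289.2, 9.4))
foot ((43.90641403198242, 42.61478042602539), (56.88675308227539, 58.4847412109375), 119.20121002197266) [ 15  14  59  58 841]
[ 583.3 -198.7    0. ]
[ 580.1 -194.8   20. ]
t 47.1 pos [ 395.7 -346.6  154.7] phi -7.1 tilt 0.11 | turn z 19.4 slide before turn [0.0357 0.5232 0.0054] after [0.2074 0.4816 0.0054]
```

step_arm(
  gripper=[1,1,1,1,1,1,1,1,1,1,1,1,1,1,1,1,1,1],
  slide=[
    [0.003,0.03,0],
    [0.003,0.05,0],
    [0.003,0.055,0],
    [0.003,0.055,0],
    [0.003,0.055,0],
    [0.003,0.055,0],
    [0.003,0.055,0],
    [0.003,0.055,0],
    [0.004,0.053,0],
    [0.004,0.04,0],
    [0.0037,0.02,0],
    [0,0,0],
    [0,0,0],
    [0,0,0.02],
    [0,0,0.02],
    [0,0,0.01],
    [0,0,0],
    [0,0,0],
  ],
  delta_rot=[
    [0,0,0],
    [0,0,0],
    [0,0,0],
    [0,0,0],
    [0,0,0],
    [0,0,0],
    [0,0,0],
    [0,0,0],
    [0,0,0],
    [0,0,0],
    [0,0,0],
    [0,0,9.7],
    [0,0,9.7],
    [0,0,0],
    [0,0,0],
    [0,0,0],
    [0,0,0],
    [0,0,0],
  ],
)

```text
time: 49.35
position: [425.8, 176.3, 106.2]
tcp_rot: [0.229, 0.973, 0.0, 0.0]
wrist_force: [-0.3, -1.2, 1.1]
gripper_width: 85.4
finger_force: 0.0
```

```bash
python3 - <<'E'
from h import *
go((425.5,177.3,32),-26.5)
E
```

```text
t 49.35 pos [425.8 176.3 106.2] phi -26.5 tilt 0.03 | turn z 0.0 slide before turn [0.0007 0.0008 0.0742] after [0.0007 0.0008 0.0742]
```

step_arm(
  gripper=[1,1,1,1,1,1,-1,-1,-1,-1,-1,-1,-1,-1,-1,-1],
  slide=[
    [0.0005,0.0005,0.02],
    [0,0,0.02],
    [0,0,0.02],
    [0,0,0.014],
    [0,0,0],
    [0,0,0],
    [0,0,0],
    [0,0,0],
    [0,0,0],
    [0,0,0],
    [0,0,0],
    [0,0,0],
    [0,0,0],
    [0,0,0],
    [0,0,0],
    [0,0,0],
  ],
  delta_rot=[
    [0,0,0],
    [0,0,0],
    [0,0,0],
    [0,0,0],
    [0,0,0],
    [0,0,0],
    [0,0,0],
    [0,0,0],
    [0,0,0],
    [0,0,0],
    [0,0,0],
    [0,0,0],
    [0,0,0],
    [0,0,0],
    [0,0,0],
    [0,0,0],
  ],
  force=75,
)

```text
time: 51.35
position: [425.9, 177.4, 32.7]
tcp_rot: [0.229, 0.973, 0.001, 0.001]
wrist_force: [-0.8, 1.4, 6.3]
gripper_width: 49.2
finger_force: 76.3
```

```bash
python3 - <<'E'
from h import *
go((443,35,130),-9.8)
E
```

```text
t 51.35 pos [425.9 177.4  32.7] phi -26.5 tilt 0.12 | turn z -16.7 slide before turn [-0.0789 -0.1197 -0.0975] after [-0.0412 -0.1373 -0.0975]
```

step_arm(
  gripper=[-1,-1,-1,-1,-1,-1,-1,-1,-1,-1,-1,-1,-1,-1,-1,-1,-1,-1],
  slide=[
    [0,0,-0.005],
    [0,0,-0.01],
    [0,0,-0.02],
    [0,0,-0.03],
    [0,0,-0.02],
    [0,0,-0.008],
    [0,0,0],
    [0,0,0],
    [0,-0.012,0],
    [0,-0.025,0],
    [-0.005,-0.03,0],
    [-0.01,-0.03,0],
    [-0.012,-0.025,0],
    [-0.01,-0.0153,0],
    [-0.004,0,0],
    [0,0,0],
    [0,0,0],
    [0,0,0],
  ],
  delta_rot=[
    [0,0,0],
    [0,0,0],
    [0,0,0],
    [0,0,0],
    [0,0,0],
    [0,0,0],
    [0,0,-8.4],
    [0,0,-8.3],
    [0,0,0],
    [0,0,0],
    [0,0,0],
    [0,0,0],
    [0,0,0],
    [0,0,0],
    [0,0,0],
    [0,0,0],
    [0,0,0],
    [0,0,0],
  ],
)

```text
time: 53.6
position: [441.9, 35.1, 124.7]
tcp_rot: [0.085, 0.996, 0.0, -0.0]
wrist_force: [0.8, -0.1, -6.5]
gripper_width: 49.0
finger_force: 79.5
```

```bash
python3 - <<'E'
from h import *
s=manip.state();print(s['gripper_width'],s['wrist_force'],s['moment'],s['finger_force'])
go((517,22,125),-9.8)
# held inlay: scene pixel vs where it should be
c=cam('scene'); h=cv2.cvtColor(c['im'],cv2.COLOR_BGR2HSV); m=cv2.inRange(h,(105,70,20),(125,255,255)); e=proj(c,s['position']-[0,0,6.7]); w=np.zeros_like(m); cv2.circle(w,(int(e[0]),int(e[1])),14,255,-1)
print(e,np.argwhere(m&w).mean(0)[::-1])
E
```

```text
48.99382997663861 [ 0.76092676 -0.09748856 -6.45552649] [-0.00888564 -0.05397306 -0.01887067] 79.50604051351547
t 53.6 pos [441.9  35.1 124.7] phi -9.8 tilt 0.02 | turn z 0.0 slide before turn [-0.0763 -0.0002 -0.0003] after [-0.0763 -0.0001 -0.0003]
[294.071136   215.57416121] [293.54901961 216.06372549]
```

step_arm(
  gripper=[-1,-1,-1,-1,-1,-1,-1,-1,-1,-1,-1,-1,-1,-1,-1,-1],
  slide=[
    [-0.006,0,0],
    [-0.012,0,0],
    [-0.014,0,0],
    [-0.014,0,0],
    [-0.014,0,0],
    [-0.01,0,0],
    [-0.006,0,0],
    [0,0,0],
    [0,0,0.005],
    [0,0,0.006],
    [0,0,0.006],
    [0,0,0.004],
    [0,0,0.002],
    [0,0,0],
    [0,0,0],
    [0,0,0],
  ],
  delta_rot=[
    [0,0,0],
    [0,0,0],
    [0,0,0],
    [0,0,0],
    [0,0,0],
    [0,0,0],
    [0,0,0],
    [0,0,0],
    [0,0,0],
    [0,0,0],
    [0,0,0],
    [0,0,0],
    [0,0,0],
    [0,0,0],
    [0,0,0],
    [0,0,0],
  ],
)

```text
time: 55.65
position: [517.3, 21.7, 102.0]
tcp_rot: [0.085, 0.996, 0.0, 0.0]
wrist_force: [0.3, -0.3, -6.3]
gripper_width: 48.9
finger_force: 79.5
```

step_arm(
  gripper=[-1,-1,-1,-1,-1,-1,-1,-1,-1,-1,-1,-1,-1,-1,-1],
  slide=[
    [0,0,0.002],
    [0,0,0.002],
    [0,0,0.002],
    [0,0,0.002],
    [0,0,0.002],
    [0,0,0.002],
    [0,0,0.002],
    [0,0,0.002],
    [0,0,0.002],
    [0,0,0.002],
    [0,0,0.002],
    [0,0,0.002],
    [0,0,0],
    [0,0,0],
    [0,0,0],
  ],
  delta_rot=[
    [0,0,0],
    [0,0,0],
    [0,0,0],
    [0,0,0],
    [0,0,0],
    [0,0,0],
    [0,0,0],
    [0,0,0],
    [0,0,0],
    [0,0,0],
    [0,0,0],
    [0,0,0],
    [0,0,0],
    [0,0,0],
    [0,0,0],
  ],
)

```text
time: 57.52
position: [517.3, 21.6, 78.0]
tcp_rot: [0.085, 0.996, 0.0, 0.0]
wrist_force: [1.0, -0.1, 0.3]
gripper_width: 48.6
finger_force: 79.8
```

```bash
python3 still.py blue pics/g9.png
```

```text
[[314.7, 256.21, 300.0], [314.69, 256.16, 298.0], [314.71, 256.24, 301.0]]
57.675 48.8634635930007 [ 1.71999918 -0.98857623 -0.52843221]
```

View pics/g9.png

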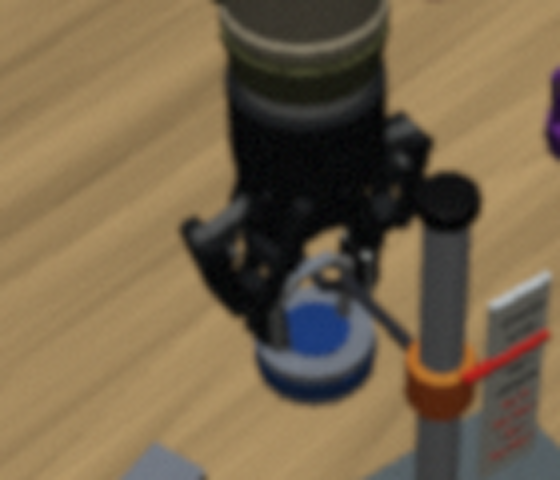

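Blue sits on the hook (bar over the seat at about crop (325,265)) and the grip carries almost nothing; release and wait.

step_arm(
  gripper=[0.4,0.6,0.8,1,1,1,1,1,1,1,1,1,1,1,1,1,1,1,1,1],
  slide=[
    [0,0,0],
    [0,0,0],
    [0,0,0],
    [0,0,0],
    [0,0,0],
    [0,0,0],
    [0,0,0],
    [0,0,0],
    [0,0,0],
    [0,0,0],
    [0,0,0],
    [0,0,0],
    [0,0,0],
    [0,0,0],
    [0,0,0],
    [0,0,0],
    [0,0,0],
    [0,0,0],
    [0,0,0],
    [0,0,0],
  ],
  delta_rot=[
    [0,0,0],
    [0,0,0],
    [0,0,0],
    [0,0,0],
    [0,0,0],
    [0,0,0],
    [0,0,0],
    [0,0,0],
    [0,0,0],
    [0,0,0],
    [0,0,0],
    [0,0,0],
    [0,0,0],
    [0,0,0],
    [0,0,0],
    [0,0,0],
    [0,0,0],
    [0,0,0],
    [0,0,0],
    [0,0,0],
  ],
)

```text
time: 60.18
position: [517.2, 21.7, 77.8]
tcp_rot: [0.085, 0.996, 0.0, 0.0]
wrist_force: [-0.2, 0.9, -1.0]
gripper_width: 85.6
finger_force: 0.0
```

step_arm(
  gripper=[1,1,1,1,1,1,1,1,1,1,1,1,1,1,1,1,1,1,1,1],
  slide=[
    [0,0,0],
    [0,0,0],
    [0,0,0],
    [0,0,0],
    [0,0,0],
    [0,0,0],
    [0,0,0],
    [0,0,0],
    [0,0,0],
    [0,0,0],
    [0,0,0],
    [0,0,0],
    [0,0,0],
    [0,0,0],
    [0,0,0],
    [0,0,0],
    [0,0,0],
    [0,0,0],
    [0,0,0],
    [0,0,0],
  ],
  delta_rot=[
    [0,0,0],
    [0,0,0],
    [0,0,0],
    [0,0,0],
    [0,0,0],
    [0,0,0],
    [0,0,0],
    [0,0,0],
    [0,0,0],
    [0,0,0],
    [0,0,0],
    [0,0,0],
    [0,0,0],
    [0,0,0],
    [0,0,0],
    [0,0,0],
    [0,0,0],
    [0,0,0],
    [0,0,0],
    [0,0,0],
  ],
)

```text
time: 62.68
position: [517.2, 21.7, 77.8]
tcp_rot: [0.085, 0.996, 0.0, 0.0]
wrist_force: [0.3, -0.1, 0.2]
gripper_width: 85.2
finger_force: 0.0
```

```bash
python3 still.py blue pics/g10.png
```

```text
[[315.0, 256.52, 304.0], [314.94, 256.52, 304.0], [315.02, 256.52, 302.0]]
62.825 85.47346674096039 [-0.45327924  0.71678323  0.52553186]
```

step_arm(
  gripper=[-1,-1,-1,-1,-1,-1,-1,-1,-1,-1,-1],
  slide=[
    [0,0,0],
    [0,0,0],
    [0,0,0],
    [0,0,0],
    [0,0,0],
    [0,0,0],
    [0,0,0],
    [0,0,0],
    [0,0,0],
    [0,0,0],
    [0,0,0],
  ],
  delta_rot=[
    [0,0,0],
    [0,0,0],
    [0,0,0],
    [0,0,0],
    [0,0,0],
    [0,0,0],
    [0,0,0],
    [0,0,0],
    [0,0,0],
    [0,0,0],
    [0,0,0],
  ],
)

```text
time: 64.2
position: [517.2, 21.7, 77.8]
tcp_rot: [0.085, 0.996, 0.0, -0.0]
wrist_force: [0.3, 1.5, 0.6]
gripper_width: 49.0
finger_force: 77.1
```

step_arm(
  gripper=[-1,-1,-1,-1,-1,-1,-1,-1,-1,-1,-1,-1,-1,-1,-1,-1,-1,-1,-1,-1],
  slide=[
    [0,0,-0.003],
    [0,0,-0.004],
    [0,0,-0.005],
    [0,0,-0.006],
    [0,0,-0.006],
    [0,0,-0.006],
    [0,0,-0.006],
    [0,0,-0.006],
    [0,0,-0.005],
    [0,0,-0.002],
    [0,0,0],
    [0.006,0,0],
    [0.012,0,0],
    [0.015,0,0],
    [0.015,0,0],
    [0.012,0,0],
    [0.008,0,0],
    [0,0,-0.02],
    [0,0,-0.01],
    [0,0,0],
  ],
  delta_rot=[
    [0,0,0],
    [0,0,0],
    [0,0,0],
    [0,0,0],
    [0,0,0],
    [0,0,0],
    [0,0,0],
    [0,0,0],
    [0,0,0],
    [0,0,0],
    [0,0,0],
    [0,0,0],
    [0,0,0],
    [0,0,0],
    [0,0,0],
    [0,0,0],
    [0,0,0],
    [0,0,0],
    [0,0,0],
    [0,0,0],
  ],
)

```text
time: 66.7
position: [451.2, 33.1, 157.7]
tcp_rot: [0.085, 0.996, 0.0, 0.001]
wrist_force: [-0.4, -0.2, -7.2]
gripper_width: 48.3
finger_force: 78.9
```

```bash
python3 - <<'E'
from h import *
s=manip.state();print(s['gripper_width'],s['wrist_force'],s['finger_force'])
c=cam('scene'); h=cv2.cvtColor(c['im'],cv2.COLOR_BGR2HSV); m=cv2.inRange(h,(105,70,20),(125,255,255)); e=proj(c,s['position']-[0,0,6.7]); w=np.zeros_like(m); cv2.circle(w,(int(e[0]),int(e[1])),14,255,-1)
print(e,np.argwhere(m&w).mean(0)[::-1])
go((582,-197.3,155),-9.8)
E
```

```text
48.258563775834304 [-0.38195953 -0.22953131 -7.21279044] 78.91907304525375
[295.69712306 206.97830372] [295.15920398 207.48756219]
t 66.75 pos [450.6  33.2 157. ] phi -9.8 tilt 0.07 | turn z -0.0 slide before turn [-0.1687 -0.2047  0.0021] after [-0.1687 -0.2047  0.0021]
```

step_arm(
  gripper=[-1,-1,-1,-1,-1,-1,-1,-1,-1,-1,-1,-1,-1],
  slide=[
    [-0.004,-0.012,0],
    [-0.008,-0.025,0],
    [-0.016,-0.032,0],
    [-0.024,-0.032,0],
    [-0.026,-0.03,0],
    [-0.026,-0.025,0],
    [-0.026,-0.022,0],
    [-0.02,-0.015,0],
    [-0.012,-0.008,0],
    [-0.0067,-0.0037,0],
    [0,0,0],
    [0,0,0],
    [0,0,0],
  ],
  delta_rot=[
    [0,0,0],
    [0,0,0],
    [0,0,0],
    [0,0,0],
    [0,0,0],
    [0,0,0],
    [0,0,0],
    [0,0,0],
    [0,0,0],
    [0,0,0],
    [0,0,0],
    [0,0,0],
    [0,0,0],
  ],
)

```text
time: 68.38
position: [581.2, -196.5, 157.0]
tcp_rot: [0.085, 0.996, 0.0, -0.0]
wrist_force: [-0.8, -0.3, -6.6]
gripper_width: 48.7
finger_force: 79.2
```

```bash
python3 - <<'E'
from h import *
s=manip.state();print(s['gripper_width'],s['wrist_force'],s['finger_force'])
c=cam('scene'); h=cv2.cvtColor(c['im'],cv2.COLOR_BGR2HSV); m=cv2.inRange(h,(105,70,20),(125,255,255)); e=proj(c,s['position']-[0,0,6.7]); w=np.zeros_like(m); cv2.circle(w,(int(e[0]),int(e[1])),20,255,-1)
q=np.argwhere(m&w).mean(0)[::-1];print(e,q,'inlay centre',onz(c,*q,s['position'][2]-6.7))
go((582,-197.3,113),-9.8)
E
```

```text
48.741889107250074 [-0.82114436 -0.34651827 -6.61598747] 79.23178195953369
[251.86241848 310.72781357] [251.69712794 312.65274151] inlay centre [ 584.01093181 -199.29424696  150.31830612]
t 68.42 pos [ 581.3 -196.6  157. ] phi -9.8 tilt 0.01 | turn z 0.0 slide before turn [-0.0008 -0.0006  0.044 ] after [-0.0008 -0.0006  0.044 ]
```

step_arm(
  gripper=[-1,-1,-1,-1,-1,-1,-1,-1,-1,-1,-1],
  slide=[
    [-0.0007,-0.0006,0.008],
    [0,0,0.012],
    [0,0,0.012],
    [0,0,0.01],
    [0,0,0.005],
    [0,0,0.002],
    [0,0,0.001],
    [0,0,0.001],
    [0,0,0],
    [0,0,0],
    [0,0,0],
  ],
  delta_rot=[
    [0,0,0],
    [0,0,0],
    [0,0,0],
    [0,0,0],
    [0,0,0],
    [0,0,0],
    [0,0,0],
    [0,0,0],
    [0,0,0],
    [0,0,0],
    [0,0,0],
  ],
)

```text
time: 69.8
position: [582.3, -198.0, 106.1]
tcp_rot: [0.085, 0.996, -0.0, 0.0]
wrist_force: [0.2, -0.7, -6.5]
gripper_width: 48.9
finger_force: 79.2
```

step_arm(
  gripper=[-1,-1,-1,-1,-1],
  slide=[
    [0,0,0.001],
    [0,0,0.001],
    [0,0,0],
    [0,0,0],
    [0,0,0],
  ],
  delta_rot=[
    [0,0,0],
    [0,0,0],
    [0,0,0],
    [0,0,0],
    [0,0,0],
  ],
)

```text
time: 70.42
position: [583.3, -198.2, 105.8]
tcp_rot: [0.085, 0.996, -0.0, 0.002]
wrist_force: [-0.9, 1.5, 4.4]
gripper_width: 48.5
finger_force: 80.1
```

```bash
python3 - <<'E'
from h import *
s=manip.state();print(s['position'],s['wrist_force'])
for n in('scene','top'):
  c=cam(n);u,v=proj(c,(582,-197,85)).astype(int); im=c['im'][max(v-60,0):v+60,u-70:u+70]; print(u,v,(proj(c,(582,-197,70))-(u-70,v-60))*3)
  cv2.imwrite(f'pics/dome_{n}.png',cv2.resize(im,(420,360),interpolation=cv2.INTER_CUBIC))
a=cv2.imread('pics/dome_scene.png');cv2.imwrite('pics/dm.png',a)
E
```

```text
[ 583.33213524 -198.1982032   105.8479158 ] [-0.91248859  1.49791994  4.44662525]
255 331 [215.48882443 194.72319728]
436 211 [206.28624061 185.33140613]
```

step_arm(
  gripper=[-1,-1,0.2,0.25,0.3,0.4,0.5,0.6,0.7,0.8],
  slide=[
    [0,0,-0.001],
    [0,0,0],
    [0,0,0],
    [0,0,0],
    [0,0,0],
    [0,0,0],
    [0,0,0],
    [0,0,0],
    [0,0,0],
    [0,0,0],
  ],
  delta_rot=[
    [0,0,0],
    [0,0,0],
    [0,0,0],
    [0,0,0],
    [0,0,0],
    [0,0,0],
    [0,0,0],
    [0,0,0],
    [0,0,0],
    [0,0,0],
  ],
)

```text
time: 71.78
position: [582.2, -197.9, 104.8]
tcp_rot: [0.085, 0.996, 0.0, 0.0]
wrist_force: [0.7, 0.5, 1.0]
gripper_width: 76.9
finger_force: 0.0
```

```bash
python3 - <<'E'
from h import *
s=manip.state();print(s['position'],s['wrist_force'],s['gripper_width'])
P=[]
for i in range(5):
  c=cam('scene'); u,v=255,331
  h=cv2.cvtColor(c['im'],cv2.COLOR_BGR2HSV)[v-45:v+35,u-45:u+45]; m=cv2.inRange(h,(105,70,20),(125,255,255)); P.append(np.argwhere(m).mean(0)[::-1].round(2).tolist())
print(P)
cv2.imwrite('pics/dm2.png',cv2.resize(c['im'][v-60:v+60,u-80:u+80],None,fx=5,fy=5,interpolation=cv2.INTER_CUBIC))
E
```

```text
[ 582.15034721 -197.88155075  104.7851867 ] [0.66079914 0.54906627 1.02624872] 76.94863717274062
[[30.05, 33.65], [30.06, 33.73], [30.03, 33.71], [30.03, 33.7], [30.04, 33.69]]
```

View pics/dm2.png

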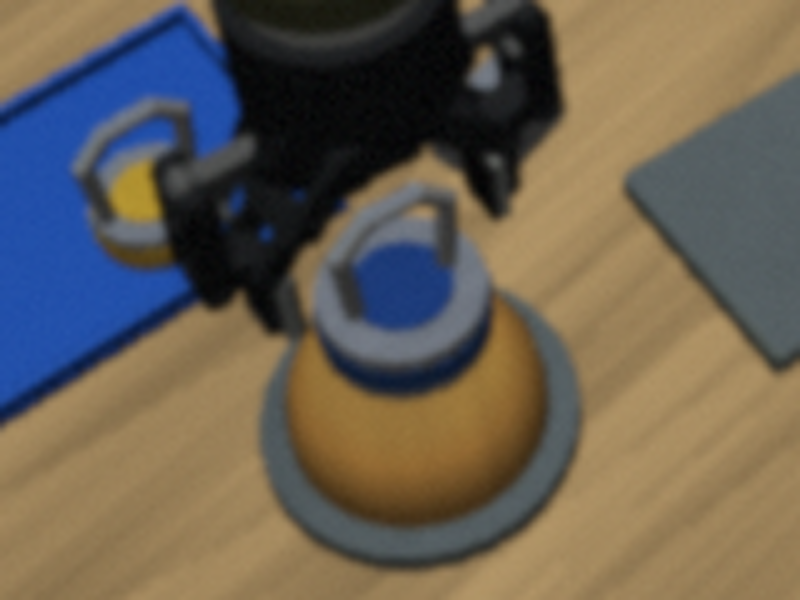

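step_arm(
  gripper=[1,1,1,1,1,1,1,1,1,1,1,1],
  slide=[
    [0,0,0],
    [0,0,0],
    [0,0,0],
    [0,0,-0.005],
    [0,0,-0.01],
    [0,0,-0.015],
    [0,0,-0.02],
    [0,0,-0.03],
    [0,0,-0.03],
    [0,0,-0.02],
    [0,0,0],
    [0,0,0],
  ],
  delta_rot=[
    [0,0,0],
    [0,0,0],
    [0,0,0],
    [0,0,0],
    [0,0,0],
    [0,0,0],
    [0,0,0],
    [0,0,0],
    [0,0,0],
    [0,0,0],
    [0,0,0],
    [0,0,0],
  ],
)

```text
time: 73.53
position: [581.9, -197.8, 234.5]
tcp_rot: [0.085, 0.996, 0.0, -0.0]
wrist_force: [-1.1, -0.0, -0.4]
gripper_width: 85.3
finger_force: 0.0
```

step_arm(
  gripper=[1,1,1,1,1,1,1,1,1,1],
  slide=[
    [0.03,0.03,-0.02],
    [0.04,0.04,0],
    [0.04,0.05,0],
    [0.04,0.05,0],
    [0.03,0.05,0],
    [0,0.05,0],
    [0,0.03,0],
    [0,0,0],
    [0,0,0],
    [0,0,0],
  ],
  delta_rot=[
    [0,0,0],
    [0,0,0],
    [0,0,0],
    [0,0,0],
    [0,0,0],
    [0,0,0],
    [0,0,0],
    [0,0,0],
    [0,0,0],
    [0,0,0],
  ],
)

```text
time: 74.78
position: [457.0, 124.7, 254.4]
tcp_rot: [0.086, 0.996, -0.0, -0.0]
wrist_force: [0.6, -0.3, 0.0]
gripper_width: 84.8
finger_force: 0.0
```

```bash
python3 - <<'E'
from h import *
T=cam('top');S=cam('scene')
b=weight(T,'blue',proj(T,(582,-197.5,96)),dz=70,r=22);print('blue on dome',b)
for nm,p in(('yellow',(410,-228,27)),('green',(396,-347,29))): print(nm,weight(T,nm,proj(T,p),dz=5,r=22))
h=cv2.cvtColor(S['im'],cv2.COLOR_BGR2HSV);m=cv2.inRange(h,(105,70,20),(125,255,255));w=np.zeros_like(m);w[295:325,235:275]=255;m&=w
n,l,st,ce=cv2.connectedComponentsWithStats(m);k=1+np.argmax(st[1:,4]);(u,v),r=cv2.minEnclosingCircle(cv2.findNonZero((l==k).astype('uint8')));print('scene inlay',u,v,r,st[k],'tri',tri(T,b[2][:2],S,(u,v)))
c=T['im'][170:260,380:480];d=S['im'][280:400,200:310]
i=0
for a in(cam('scene'),cam('scene')): print(np.abs(a['im'][280:400,200:310].astype(int)-d).mean())
E
```

```text
blue on dome (array([ 578.4, -186.8]), np.float64(72.54678429851344), (432.3, 212.3, 12.9))
yellow (array([ 431.1, -213.1]), np.float64(0.4972306872065104), (439.5, 288.5, 3.5))
green (array([ 401.3, -339.3]), np.float64(23.343524591431404), (501.0, 303.5, 11.2))
scene inlay 235.25 308.5 8.503775596618652 [235 300   9  18  97] tri (array([ 560.80676687, -194.08062114,  138.37047291]), np.float64(37.98288705591672))
1.157171717171717
1.1602272727272727
```

```bash
python3 - <<'E'
from h import *
T=cam('top');S=cam('scene')
def comps(c,lo,hi,p,r):
    h=cv2.cvtColor(c['im'],cv2.COLOR_BGR2HSV);m=cv2.inRange(h,lo,hi);w=np.zeros_like(m);cv2.circle(w,tuple(int(x) for x in p),r,255,-1);m&=w
    n,l,st,ce=cv2.connectedComponentsWithStats(m); return p.round(1),[(st[i].tolist(),ce[i].round(1).tolist()) for i in range(1,n) if st[i,4]>8]
for nm,p,lo,hi in(('y',(410,-228,27),(15,120,40),(40,255,255)),('g',(396,-347,29),(45,40,20),(95,255,255)),('b',(582,-197.5,96),(100,70,20),(128,255,255))):
    for c in(T,S): print(nm,comps(c,lo,hi,proj(c,p),14))
for p in((582,-197.5,96),(410,-228,27)):
    u,v=proj(T,p).astype(int); print(cv2.cvtColor(T['im'],cv2.COLOR_BGR2HSV)[v-16:v+17:4,u-16:u+17:4].tolist())
E
```

```text
y (array([446.9, 298.8]), [([435, 287, 12, 7, 57], [440.1, 289.8])])
y (array([191.9, 305.9]), [([197, 303, 9, 12, 68], [200.9, 308.8])])
g (array([504.8, 306.1]), [([497, 298, 14, 6, 59], [503.8, 300.6]), ([496, 307, 16, 8, 90], [503.3, 310.0])])
g (array([136.8, 338. ]), [([127, 330, 19, 16, 222], [136.2, 337.7])])
b (array([437.7, 210.6]), [([431, 202, 12, 3, 25], [436.8, 202.8]), ([427, 208, 19, 13, 181], [435.8, 213.6])])
b (array([255.1, 328.4]), [([245, 319, 21, 19, 311], [255.0, 327.7])])
[[[30, 9, 82], [18, 123, 87], [18, 150, 100], [17, 149, 101], [18, 86, 80], [83, 12, 83], [18, 75, 112], [18, 105, 129], [18, 105, 129]], [[18, 158, 110], [18, 143, 116], [120, 15, 101], [120, 10, 102], [111, 17, 104], [120, 10, 104], [15, 12, 87], [60, 6, 83], [19, 108, 125]], [[18, 148, 126], [113, 19, 108], [114, 12, 105], [111, 124, 101], [112, 139, 101], [113, 31, 100], [114, 13, 102], [113, 11, 94], [21, 50, 96]], [[113, 29, 80], [114, 13, 97], [20, 16, 98], [21, 18, 97], [116, 17, 108], [120, 17, 108], [105, 14, 109], [113, 10, 105], [90, 6, 83]], [[110, 15, 104], [90, 3, 77], [111, 1
[... 1335 characters left out ...]
 162, 154], [109, 166, 155], [109, 166, 155], [109, 165, 155], [109, 166, 155]], [[110, 159, 156], [109, 159, 156], [109, 160, 156], [109, 162, 156], [109, 162, 156], [110, 163, 156], [109, 165, 155], [109, 166, 154], [109, 166, 155]], [[109, 158, 155], [109, 160, 155], [109, 161, 155], [110, 160, 156], [109, 166, 155], [109, 162, 156], [110, 163, 156], [109, 165, 155], [109, 171, 154]], [[109, 156, 155], [109, 161, 155], [109, 160, 156], [109, 162, 154], [109, 159, 157], [109, 163, 156], [110, 160, 156], [109, 166, 154], [109, 163, 156]], [[109, 160, 156], [109, 158, 155], [109, 160, 156], [109, 159, 157], [109, 160, 156], [110, 163, 156], [109, 163, 156], [109, 165, 156], [109, 166, 155]]]
```

```bash
python3 - <<'E'
from h import *
T=cam('top');S=cam('scene'); out=[]
for c,p,lo,hi in((T,(437,285),(15,110,40),(40,255,255)),(S,(198,303),(15,110,40),(40,255,255)),(T,(504,306),(45,40,20),(95,255,255)),(S,(137,338),(45,40,20),(95,255,255))):
    h=cv2.cvtColor(c['im'],cv2.COLOR_BGR2HSV);m=cv2.inRange(h,lo,hi);w=np.zeros_like(m);cv2.circle(w,p,17,255,-1);m&=w
    q=cv2.findNonZero(m);x,y,W,H=cv2.boundingRect(q); out.append((x+(W-1)/2,y+(H-1)/2)); print(x,y,W,H,len(q))
print('yellow',tri(T,out[0],S,out[1]),onz(T,*out[0],27));print('green',tri(T,out[2],S,out[3]),onz(T,*out[2],29))
t=np.array([402.5,-287.5]);a=np.radians(-7.1);X=np.array([np.cos(a),np.sin(a)]);Y=np.array([-X[1],X[0]])
for o,z in((out[0],27),(out[2],29)):
    d=onz(T,*o,z)[:2]-t;print('tray xy',(d@X).round(1),(d@Y).round(1))
im=T['im'].copy(); g=T['im'][262:318,408:470]; print((cv2.cvtColor(g,cv2.COLOR_BGR2HSV)[...,1]<60).astype('uint8')[::2,::2].tolist().__len__())
for r in (cv2.cvtColor(g,cv2.COLOR_BGR2HSV)): print(''.join('#' if p[1]<60 else ('y' if 12<p[0]<40 else '.') for p in r))
E
```

```text
426 279 21 15 113
196 303 16 18 144
489 298 23 17 151
127 330 26 25 297
yellow (array([ 433.88627281, -212.69900239,   15.81184106]), np.float64(10.371892384813272)) [ 436.17785643 -205.9751573    27.        ]
green (array([ 395.61687099, -344.35536331,   10.87704137]), np.float64(3.568676463362024)) [ 396.19884843 -337.08918546   29.        ]
tray xy 23.3 85.1
tray xy -0.1 -50.0
28
yyyyyyyyyyyyyyyyyyyyyyyyyyyyyyyyyyyyyyyyyyyyyyyyyyyyyyyyyyyyyy
######yyyyyyyyyyyyyyyyyyyyyyyyyyyyyyyyyyyyyyyyyyyyyyyyyyyyyyyy
.........#####yyyyyyyyyyyyyyyyyyyyyyyyyyyyyyyyyyyyyyyyyyyyyyyy
.................####yyyyyyyyyyyyyyyyyyyyyyyyyyyyyyyyyyyyyyyyy
.........................####yyyyyyyyyyyyyyyyyyyyyyyyyyyyyyyyy
................................####yyyyyyyyyyyyyyyyyyyyyyyyyy
.......................................#####yyyyyyyyyyyyyyyyyy
...............................................####yyyyyyyyyyy
......................................................#####yyy
.............................................................#
..............................................................
.....................
[... 2113 characters left out ...]
.......
..............................................................
..............................................................
..............................................................
..............................................................
..............................................................
..............................................................
..............................................................
..............................................................
..............................................................
..............................................................
..............................................................
```

```bash
python3 - <<'E'
from h import *
T=cam('top')
for box in((185,245,408,468),(280,332,478,532)):
    g=cv2.cvtColor(T['im'],cv2.COLOR_BGR2HSV)[box[0]:box[1]:2,box[2]:box[3]]
    for r in g: print(''.join('#' if p[1]<50 else ('b' if 98<p[0] else ('g' if p[0]>42 else '.')) for p in r))
E
```

```text
............................................................
............................................................
............................................................
..........#####################.............................
.......#############.......#########........................
....#########...................######......................
.########............####################...................
#######...........#########################.................
####...........############bbbb#############................
###...........########bbbbbbbbbbbbb###########..............
##...........##############################.###.............
#...........b###############################.###............
............#########bbbbbbbbbbbbbbb#########.###...........
...........########bbbbbbbbbbbbbbbbbb##.####..###...........
...........########bbbbbbbbbbbbbbbbbb#######...###..........
............########bbbbbbbbbbbbbbbbbb######...###..........
............#b#######bbbbbbbbbbbbbbb#######....###..........
.............#b#########bbbbbbbbbb########.....###..........
..
[... 1459 characters left out ...]
##############################bbbbbbbbbb
bbbbbbbbbbbg######gggggggggggggggg#####bbbb#bbbbbbbbbb
bbbbbbbbbbbb#######gggggggggggggg#####bbbbbbbbbbbbbbbb
bbbbbbbbbbbbbg#######gggggggggg######bbbbbbbbbbbbbbbbb
bbbbbbbbbbbbbbb##########g##########bbbbbbbbbbbbbbbbbb
bbbbbbbbbbbbbbbbb#################bbbbbbbbbbbbbbbbbbbb
bbbbbbbbbbbbbbbbbbbb###########bbbbbbbbbbbbbbbbbbbbbbb
bbbbbbbbbbbbbbbbbbbbbbbbbbbbbbbbbbbbbbbbbbbbbbbbbbbbbb
bbbbbbbbbbbbbbbbbbbbbbbbbbbbbbbbbbbbbbbbbbbbbbbbbbbbbb
bbbbbbbbbbbbbbbbbbbbbbbbbbbbbbbbbbbbbbbbbbbbbbbbbbbbbb
bbbbbbbbbbbbbbbbbbbbbbbbbbbbbbbbbbbbbbbbbbbbbbbbbbbbbb
bbbbbbbbbbbbbbbbbbbbbbbbbbbbbbbbbbbbbbbbbbbbbbbbbbbbbb
bbbbbbbbbbbbbbbbbbbbbbbbbbbbbbbbbbbbbbbbbbbbbbbbbbbbbb
```

All three stand well, and the arm is clear.

```bash
python3 -c "
from cell import manip
print(manip.job_done())"
```

```text
the job is handed in; nothing more can be done
None
```

The job is handed in (no verdict shown): yellow, green and blue were each weighed on the hook, yellow and green stand in the tray (yellow got knocked about 3 cm there but still looks upright), blue balances on the dome, and no red weight was on the bench.

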